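File the loose disk cases and shut the rack

TASK

File every loose black disk case from the desk into the packed row in the rack, easing the cases already there apart without toppling any, and push each in end on until all stand upright, level with one another and roughly square. Then push both doors of the rack shut until they hold on their catches, and leave the other things on the desk where they are.

Things in the scene. Friction and masses are not known exactly. Their poses are not given: they have to be found in the camera images.
- case1_center (a point): A case still to be filed, loose on the desk beside the rack at the start; may be absent. Upright black storage case for a backup disk, 120 mm long (its x axis) by 32 mm thick (its y axis) by 80 mm tall, smooth hard plastic, about 0.25 kg, heavier at the foot; both narrow ends are full half-rounds (radius 16 mm) that act as a wedge, sides flat. This point is its centre, 40 mm up; z points up when it stands upright. Both ends are alike.
- case2_center (a point): A case still to be filed, loose on the desk beside the rack at the start; may be absent. Upright black storage case for a backup disk, 120 mm long (its x axis) by 32 mm thick (its y axis) by 80 mm tall, smooth hard plastic, about 0.25 kg, heavier at the foot; both narrow ends are full half-rounds (radius 16 mm) that act as a wedge, sides flat. This point is its centre, 40 mm up; z points up when it stands upright. Both ends are alike.
- case3_center (a point): A case still to be filed, loose on the desk beside the rack at the start; may be absent. Upright black storage case for a backup disk, 120 mm long (its x axis) by 32 mm thick (its y axis) by 80 mm tall, smooth hard plastic, about 0.25 kg, heavier at the foot; both narrow ends are full half-rounds (radius 16 mm) that act as a wedge, sides flat. This point is its centre, 40 mm up; z points up when it stands upright. Both ends are alike.
- case4_center (a point): A case still to be filed, loose on the desk beside the rack at the start; may be absent. Upright black storage case for a backup disk, 120 mm long (its x axis) by 32 mm thick (its y axis) by 80 mm tall, smooth hard plastic, about 0.25 kg, heavier at the foot; both narrow ends are full half-rounds (radius 16 mm) that act as a wedge, sides flat. This point is its centre, 40 mm up; z points up when it stands upright. Both ends are alike.
- row1_center (a point): A case that already stands in the rack's row (loose, can slide). Upright black storage case for a backup disk, 120 mm long (its x axis) by 32 mm thick (its y axis) by 80 mm tall, smooth hard plastic, about 0.25 kg, heavier at the foot; both narrow ends are full half-rounds (radius 16 mm) that act as a wedge, sides flat. This point is its centre, 40 mm up; z points up when it stands upright. Both ends are alike.
- row2_center (a point): A case that already stands in the rack's row (loose, can slide). Upright black storage case for a backup disk, 120 mm long (its x axis) by 32 mm thick (its y axis) by 80 mm tall, smooth hard plastic, about 0.25 kg, heavier at the foot; both narrow ends are full half-rounds (radius 16 mm) that act as a wedge, sides flat. This point is its centre, 40 mm up; z points up when it stands upright. Both ends are alike.
- row3_center (a point): A case that already stands in the rack's row (loose, can slide). Upright black storage case for a backup disk, 120 mm long (its x axis) by 32 mm thick (its y axis) by 80 mm tall, smooth hard plastic, about 0.25 kg, heavier at the foot; both narrow ends are full half-rounds (radius 16 mm) that act as a wedge, sides flat. This point is its centre, 40 mm up; z points up when it stands upright. Both ends are alike.
- row4_center (a point): A case that already stands in the rack's row (loose, can slide). Upright black storage case for a backup disk, 120 mm long (its x axis) by 32 mm thick (its y axis) by 80 mm tall, smooth hard plastic, about 0.25 kg, heavier at the foot; both narrow ends are full half-rounds (radius 16 mm) that act as a wedge, sides flat. This point is its centre, 40 mm up; z points up when it stands upright. Both ends are alike.
- rack: Low open-topped grey steel desk rack, fixed. Origin: middle of the row's front edge, at desk level; x points into the row, y to the left along the row, z up. Base plate 8 mm thick: the floor of row and ledge is at z 0.008. Row bay: x 0 to 0.126 (back wall), y -0.125 to 0.125 (side walls); walls 6 mm thick, 75 mm high above the floor, nothing above.
- rack_row (a point): Middle of the bay's floor (rack x 0.063, y 0, z 0.008). Four cases stand in the bay side by side, long axis along rack x, with gaps of 19 to 29 mm, narrower than a case; three more fit when neighbours slide aside. A case is level with the others (home) with its centre at rack x 0.056 to 0.066.
- rack_ledge (a point): Middle of the loading ledge's top (rack x -0.068, y 0, z 0.008): the base plate runs on level in front of the bay from rack x 0 to -0.135, 274 mm wide, so that a case set down there can be slid into the row.
- left_door (a joint): Hinge of the rack's left (+y) door leaf, upright axis at rack x -0.005, y +0.133. Angle in rad: 0 shut, grows as the leaf opens towards rack -x, 1.57 straight out along the ledge's end, stop at 2.1; starts wide open. A weak spring opens it from below 0.7; a catch resists from about 0.07 (2 to 3 N at the free edge), then holds it at 0.
- left_door_edge (a point): Middle of the left leaf's free edge, on its outer face (towards rack -x when shut), 39 mm above the desk. The leaf is a plain panel, 130 mm from hinge to free edge, 6 mm thick (hinge in mid-thickness), from 10 to 68 mm above the desk.
- right_door (a joint): Hinge of the rack's right (-y) door leaf, upright axis at rack x -0.005, y -0.133. Angle in rad: 0 shut, grows as the leaf opens towards rack -x, 1.57 straight out along the ledge's end, stop at 2.1; starts wide open. A weak spring opens it from below 0.7; a catch resists from about 0.07 (2 to 3 N at the free edge), then holds it at 0.
- right_door_edge (a point): Middle of the right leaf's free edge, on its outer face (towards rack -x when shut), 39 mm above the desk. The leaf is a plain panel, 130 mm from hinge to free edge, 6 mm thick (hinge in mid-thickness), from 10 to 68 mm above the desk.
- tape_dispenser: Tape dispenser, a bystander, not to be moved; origin in the middle of its underside.
- mug: White mug, a bystander, not to be moved; origin in the middle of its underside.
- stapler: Stapler, a bystander, not to be moved; origin in the middle of its underside.
- calculator: Calculator, a bystander, not to be moved; origin in the middle of its underside.
- mouse: Computer mouse, a bystander, not to be moved; origin in the middle of its underside.
- clip_box: Small carton, a bystander, not to be moved; origin in the middle of its underside.
There are look-alikes about, which are no part of the job. What is shaped like the part that bears case2_center but green or yellow is not meant.

How it is judged (in metres and radians):
On the way, in this order (a step that is already met when the one before it is completed fails the run):
1. every loose case stands upright in the row, all the way in or nearly so (x of case1_center in the frame of rack between 0.045 and 0.075 m and y of case1_center in the frame of rack between -0.12 and 0.12 m and z of each of case1_center, case2_center, case3_center, case4_center in the frame of rack below 0.058 m and angle between each of case1_center, case2_center, case3_center, case4_center's own z axis and vertical below 0.2 rad and angle between the x axis of each of case1_center, case2_center, case3_center, case4_center and the x axis of rack, either way round below 0.35 rad and x of case2_center in the frame of rack between 0.045 and 0.075 m and y of case2_center in the frame of rack between -0.12 and 0.12 m and x of case3_center in the frame of rack between 0.045 and 0.075 m and y of case3_center in the frame of rack between -0.12 and 0.12 m and x of case4_center in the frame of rack between 0.045 and 0.075 m and y of case4_center in the frame of rack between -0.12 and 0.12 m), for 0.2 s.
2. both doors are shut on their catches (value of joint each of left_door, right_door below 0.03 rad), for 0.3 s.
At the end, for the whole second after the job is handed in: All cases, filed and resident, stand in the bay upright (within 0.2 rad) and roughly square, end on (within 0.35 rad), on its floor and home (centre more than 54 mm behind the row's front edge); both doors read below 0.03 rad (all of step 2 and x of case1_center in the frame of rack between 0.054 and 0.075 m and y of case1_center in the frame of rack between -0.12 and 0.12 m and z of each of case1_center, case2_center, case3_center, case4_center, row1_center, row2_center, row3_center, row4_center in the frame of rack below 0.058 m and angle between each of case1_center, case2_center, case3_center, case4_center, row1_center, row2_center, row3_center, row4_center's own z axis and vertical below 0.2 rad and angle between the x axis of each of case1_center, case2_center, case3_center, case4_center, row1_center, row2_center, row3_center, row4_center and the x axis of rack, either way round below 0.35 rad and x of case2_center in the frame of rack between 0.054 and 0.075 m and y of case2_center in the frame of rack between -0.12 and 0.12 m and x of case3_center in the frame of rack between 0.054 and 0.075 m and y of case3_center in the frame of rack between -0.12 and 0.12 m and x of case4_center in the frame of rack between 0.054 and 0.075 m and y of case4_center in the frame of rack between -0.12 and 0.12 m and x of row1_center in the frame of rack between 0.054 and 0.075 m and y of row1_center in the frame of rack between -0.12 and 0.12 m and x of row2_center in the frame of rack between 0.054 and 0.075 m and y of row2_center in the frame of rack between -0.12 and 0.12 m and x of row3_center in the frame of rack between 0.054 and 0.075 m and y of row3_center in the frame of rack between -0.12 and 0.12 m and x of row4_center in the frame of rack between 0.054 and 0.075 m and y of row4_center in the frame of rack between -0.12 and 0.12 m); the robot touches nothing.
It fails at once if a case already in the row is toppled (leans more than 0.6 rad) (angle between any of row1_center, row2_center, row3_center, row4_center's own z axis and vertical above 0.6 rad).
It fails at once if another thing on the desk is shifted by more than 4 cm (distance of any of tape_dispenser, mug, stapler, calculator, mouse, clip_box from where it was at the start of the episode above 0.04 m).
Of case1, case2, case3, case4 only 2 to 3 are there at a start; the rules pass over those that are not, and their reading is None.
At some moment in a run one of case1, case2, case3, case4 may be knocked a few centimetres aside while the robot is not near it.
It also fails if it takes over 210 s, if anything falls off the work surface, if the arm or the gripper's body presses on something with over 40 N, if the wrist force passes 120 N, or if a joint passes its speed limit or range.

ROBOT

A 7-joint arm with a two-finger parallel gripper is mounted at the origin on the work surface. World frame = base frame: x ahead of the robot, y to its left, z up, the work surface at z = 0. Lengths are in mm, angles in degrees, forces in N, time in s.
With the tool pointing down it reaches from about 350 to 900 mm from the base axis. Payload 8.1 kg.
Tool frame: the origin (TCP) lies midway between the tips of the shut fingers; the grasp point (between the pads) lies 19 mm behind it (robot.tcp_to_grasp is the distance from the TCP to the grasp point, in mm); z points along the fingers, x is the direction in which the jaws open and shut, and the axes are right-handed (so a half turn about z gives the same grasp; the last joint's range is limited). The gripper opens to 85 mm and grips with 20 to 120 N. Pads are 22 mm wide; open, the fingers measure 114 mm over their backs; the gripper's body (76 mm by 85 mm) begins 54 mm behind the grasp point. The pads swing forward as they close: fully open they stand 13 mm farther back than shut.
Start: joints at [-5.879, 24.895, 1.432, 90.138, -0.665, 64.973, -4.303], TCP at [625.013, -0.027, 231.323] pointing down, gripper open.
Joint ranges: [-149.89, 149.89], [-25.12, 119.58], [-72.63, 75.52], [4.76, 147.25], [-75.54, 255.54], [6.69, 114.76], [-157.13, 157.13]. Speed limits (degrees/s): [127.2, 127.2, 172.46, 172.46, 180, 180, 180].

INTERFACE

Orientations are given as a 3x3 rotation matrix whose columns are the frame's x, y, z axes.
In Python, from rig import telemetry, get_image, camera_info, robot gives the robot as it stands.
- The arm moves only by the shell command python3 -m inch 'ROWS' [OPENING]. ROWS is JSON, a list of rows, each an object of numbers: "x", "y", "z": the shift along the tool's x, y, z each as a share of 0.4 m, from -1 to 1; "yaw": the turn about the tool's z as a share of 45 degrees, from -1 to 1. In form: [{"x": .., "y": .., "z": .., "yaw": ..}, ...]. A call has 1 to 20 rows; each row shifts and turns the pose as measured when the row begins, along the tool's axes as they then stand; what a row does not reach is not made up. A row lasts 1/8 s, in which the tool goes at most 62.5 mm and 10.7 degrees, less where a joint would pass 70% of its speed; a pose out of reach is approached as far as the arm can. A call with a number of a shift or a turn outside -1 to 1 is refused whole. A call with a gripper value outside its range is refused whole. OPENING is the opening, from -1 (shut) to 1 (fully open), so that 0 is half open, set as the call begins (- or left out, the last holds). The fingers move at their own pace and stop on an object; the grip force is fixed at half the most. Time passes only in rows, so rows that do not move let the fingers close. It gives the time, the measured TCP pose, the force and the opening at its end, in the units of the state.
- telemetry.get_obs(): the state, without advancing time (a new reading comes with each control period).
- get_image(name): name is "scene" or "side" or "wrist"; returns (picture, depth): 384x512x3 uint8, red, green, blue; 384x512 float32, mm along the optical axis (not along the pixel's ray), 0 where there is no reading.
- camera_info(name): a dict with "camera_matrix" (3x3 intrinsics, pixels), "rvec" (rotation vector, rad) and "tvec" (3), from world to camera coordinates, as OpenCV has them; the wrist camera has in their place "T_tool_cam" (4x4, takes a point from camera to tool coordinates, whose origin is the TCP and whose axes are the tool frame's). Camera axes: x right, y down, z forward; pixel columns grow to the right and rows downward; lengths in mm; the calibration is good to about 2 mm. A picture is of the moment at which its call begins: read the wrist's pose just before it. camera_info takes no time and is no camera call.
- robot.sign_off(): hands the job in, once; it reports no verdict.
The state is a dict: "clock": time; "joint_positions": joint angles; "dq": joint speeds; "joint_torque": joint torques, N m; "eef_pos": TCP position; "tool_rot": TCP orientation; "force": force on the tool from outside, world axes, zero at the start; "torque": the same for the moment, N m; "opening": finger opening in mm.
Only numpy, scipy, OpenCV 4.12 (cv2) and the standard library are available. Lean on these libraries where they do the work, as an engineer would, in place of code of your own. Each camera call takes 0.05 s, during which the arm holds its last target. There are 200 camera calls.

## Working session

There is one attempt and no reset: what is moved stays moved. The work goes in short steps, Python scripts to look and compute and a shell command to move; the robot and the scene stay as the last step left them, time stands still between calls to the robot, and variables do not carry over. Pictures are saved under pics/ and viewed, about 12 in all and at most 16, crops included, and the job is handed in when it is done.

```bash
ls; mkdir -p pics; python3 - <<'E'
from rig import telemetry,get_image,camera_info,robot
import cv2,numpy as np
o=telemetry.get_obs();print(o['clock'],o['eef_pos'],o['tool_rot'],o['opening'],o['force'])
for n in('scene','side'):
    im,d=get_image(n);cv2.imwrite(f'pics/{n}0.png',im[...,::-1]);np.save(f'pics/{n}0.npy',d)
    c=camera_info(n);R=cv2.Rodrigues(np.array(c['rvec']))[0];print(n,c['camera_matrix'],'pos',-R.T@np.array(c['tvec']).ravel(),'fwd',R[2])
print(camera_info('wrist'))
E
```

```text
pics
0.0 [ 6.24476005e+02 -6.24168805e-02  2.30510501e+02] [[ 9.99998703e-01 -8.08512002e-05 -1.60858863e-03]
 [-8.11151886e-05 -9.99999983e-01 -1.64047224e-04]
 [-1.60857534e-03  1.64177492e-04 -9.99998693e-01]] 85.287781372702 [0.19373578 0.27836028 0.6009177 ]
scene [[373.1069625    0.         256.82921456]
 [  0.         373.1069625  189.35025619]
 [  0.           0.           1.        ]] pos [1441.57494716 -289.07721689  915.00451303] fwd [-0.68849513  0.34133993 -0.6398918 ]
side [[482.78044495   0.         254.44517773]
 [  0.         482.78044495 192.43979092]
 [  0.           0.           1.        ]] pos [-455.49595264 -898.27767741  945.88757291] fwd [ 0.58859615  0.60854291 -0.53219368]
{'camera_matrix': array([[272.60055294,   0.        , 252.90697728],
       [  0.        , 272.60055294, 193.55141416],
       [  0.        ,   0.        ,   1.        ]]), 'T_tool_cam': array([[ 9.99999937e-01, -3.25213180e-05,  3.54689363e-04,
        -5.79084575e-01],
       [-7.94601155e-05,  9.50355881e-01,  3.11165058e-01,
        -7.90236916e+01],
       [-3.47200620e-04, -3.11165066e-01,  9.50355818e-01,
        -1.43175614e+02],
       [ 0.00000000e+00,  0.00000000e+00,  0.00000000e+00,
         1.00000000e+00]])}
```

View pics/scene0.png

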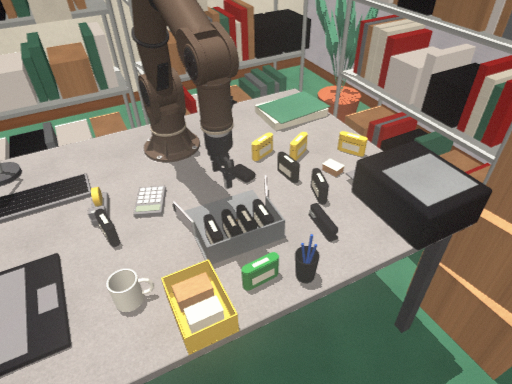

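View pics/side0.png

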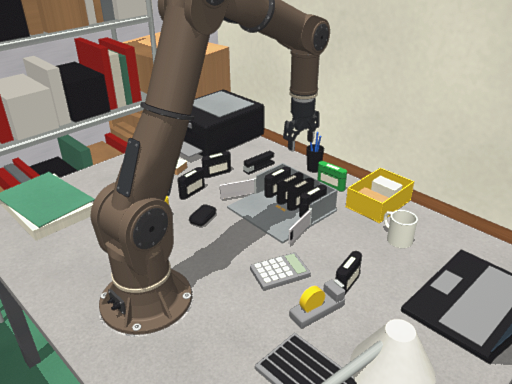

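The scene view shows three loose black cases: (288,167), (319,185) and (107,228), the last one beside the tape dispenser. The yellow and green look-alikes are at (262,147), (299,145), (351,143) and (261,270). The black flat thing at (323,221) is the stapler, and the mouse is at (243,173). The rack with 4 row cases is at (238,222), with its doors open toward the robot.

```bash
cat > h.py <<'E'
import cv2,numpy as np
from rig import telemetry,get_image,camera_info
def cloud(n,d,obs=None):
    c=camera_info(n);K=np.array(c['camera_matrix']);h,w=d.shape
    u,v=np.meshgrid(np.arange(w),np.arange(h))
    P=np.stack([(u-K[0,2])*d/K[0,0],(v-K[1,2])*d/K[1,1],d],-1)
    if n=='wrist':
        T=np.array(c['T_tool_cam']);P=P@T[:3,:3].T+T[:3,3]
        P=P@np.array(obs['tool_rot']).T+np.array(obs['eef_pos'])
    else:
        R=cv2.Rodrigues(np.array(c['rvec']))[0];P=(P-np.array(c['tvec']).ravel())@R
    P[d<=0]=np.nan;return P
def blobs(im,P,z0,z1,amin=25,dark=None):
    z=P[...,2];m=((z>z0)&(z<z1)).astype(np.uint8)
    if dark is not None: m&=(im.max(-1)<dark).astype(np.uint8)
    n,l,s,c=cv2.connectedComponentsWithStats(m,connectivity=4);out=[]
    for i in range(1,n):
        if s[i,4]<amin: continue
        p=P[l==i];q=p[:,:2].astype(np.float32);r=cv2.minAreaRect(q)
        if max(r[1])>400 or not(200<r[0][0]<1000):continue
        b=cv2.boxPoints(r);e=b[1]-b[0];f=b[2]-b[1];e=e if np.hypot(*e)>np.hypot(*f) else f
        out.append((c[i].round(),s[i,4],np.round(r[0],1),np.round(sorted(r[1]),1),round(np.degrees(np.arctan2(e[1],e[0]))%180,1),round(np.median(p[:,2]),1),np.median(im[l==i],0)))
    return out
E
python3 - <<'E'
from h import *
for n in('scene','side'):
    im=cv2.imread(f'pics/{n}0.png')[...,::-1];d=np.load(f'pics/{n}0.npy');P=cloud(n,d)
    print(n,'desk z',np.nanmedian(P[230:300,(60 if n=='scene' else 210):(100 if n=='scene' else 240),2]))
    for a in((70,84),(82,95),(15,60)):
        print(a)
        for b in blobs(im,P,*a): print(*b)
E
```

```text
scene desk z -1.2815994476512238
(70, 84)
[402.  97.] 118 [ 237.5 1116.4] [ 26.1 241.9] 6.2 77.2 [162.  152.5 144. ]
[461. 127.] 258 [ 557.4 1118.9] [ 70.8 370.8] 12.1 77.2 [61.5 36.  34. ]
[353. 136.] 157 [419.7 672.3] [ 41.7 117.3] 33.6 78.4 [252. 242. 110.]
[298. 139.] 136 [328.6 462.2] [ 31.8 124.8] 120.6 78.4 [253. 247. 117.]
[262. 139.] 143 [257.  325.5] [ 33.8 117.7] 113.1 78.2 [253. 246. 116.]
[288. 160.] 179 [435.9 347.7] [ 36.8 119.1] 6.3 78.4 [75. 71. 66.]
[320. 179.] 202 [590.8 387.5] [ 33.9 118.7] 164.9 78.9 [76. 71. 68.]
[501. 176.] 69 [890.8 970.4] [12.  70.7] 9.2 77.0 [130.  96.  68.]
[ 95. 194.] 50 [ 279.9 -350.5] [22.6 60.4] 168.6 77.4 [248.  227.5 108. ]
[243. 228.] 665 [652.8  34.8] [134.4 263.7] 87.8 79.6 [101. 100.  98.]
[104. 220.] 255 [ 439.2 -348.2] [ 31.2 120.6] 10.5 78.3 [74. 70. 68.]
[259. 264.] 423 [833.8  15.7] [ 35.  118.4] 94.0 78.8 [102. 205. 113.]
[199. 300.] 572 [ 852.4 -179.1] [140.3 203.8] 179.7 77.8 [234.  214.5 101. ]
[305. 266.] 60 [901.8 124.8] [23.4 60.1] 50.9 77.3 [58. 57. 55.]
[119. 276.] 98 [ 696.1 -346.8] [29.4 69.9] 94.0 77.2 [179.  173.
[... 5792 characters left out ...]
.2] [ 28.6 114.1] 103.0 38.2 [ 78.5 126.   77.5]
[378. 189.] 575 [ 870.6 -167.8] [120.  168.3] 0.4 53.3 [188. 181. 125.]
[264. 194.] 944 [579.8 101.5] [130.  326.3] 112.5 38.6 [ 97. 100.  99.]
[384. 214.] 1059 [ 773.5 -280.7] [244.1 261.3] 54.1 37.7 [181. 152.  34.]
[312. 217.] 515 [ 575.5 -102.6] [ 22.2 273.5] 6.0 38.1 [ 97. 101.  99.]
[202. 214.] 352 [346.2 185.4] [ 67.  102.3] 14.2 29.6 [43. 42. 44.]
[403. 221.] 65 [ 746.1 -330.5] [18.4 49.2] 118.3 52.3 [201. 201. 185.]
[467. 303.] 7253 [ 618.3 -634.6] [252.2 347. ] 0.3 20.6 [120. 120. 119.]
[279. 269.] 1240 [ 332.8 -185.2] [108.8 151.6] 158.9 21.0 [195. 204. 182.]
[323. 301.] 1193 [ 350.3 -364.2] [ 62.4 267.1] 171.7 31.0 [164. 152. 119.]
```

```bash
python3 -m inch '[{"x":-0.125,"yaw":-0.222},{"yaw":-0.222},{"yaw":-0.222},{"yaw":-0.222},{"yaw":-0.222},{"yaw":-0.222},{"yaw":-0.222},{"yaw":-0.222},{"yaw":-0.222},{"x":0},{"x":0}]' 1
cat > look.py <<'E'
import sys
from h import *
tag=sys.argv[1]
o=telemetry.get_obs();im,d=get_image('wrist');cv2.imwrite(f'pics/w{tag}.png',im[...,::-1]);np.save(f'pics/w{tag}.npy',d)
print('t',o['clock'],'tcp',np.round(o['eef_pos'],1),'tooly',np.round(np.degrees(np.arctan2(o['tool_rot'][1][1],o['tool_rot'][0][1])),2))
P=cloud('wrist',d,o)
for a in((69,84),(84,95)):
    for b in blobs(im,P,*a,amin=60): print(a,*b)
E
python3 look.py 1
```

```text
t 0.1 tcp [ 6.245e+02 -1.000e-01  2.306e+02] tooly -90.01
(69, 84) [298. 121.] 4246 [641.8  33.2] [145.3 274.7] 87.5 82.3 [105. 106. 103.]
(69, 84) [488.  45.] 733 [858.5 133.1] [26.1 64.6] 106.2 76.8 [14. 14. 15.]
(69, 84) [508.  31.] 72 [870.3 146.1] [3.8 8.8] 115.1 74.2 [20. 46. 90.]
(69, 84) [508.  49.] 63 [875.9 130.8] [3.7 8.2] 94.3 73.0 [20. 47. 92.]
(69, 84) [273.  78.] 119 [643.8 104.1] [ 1. 85.] 178.1 76.9 [46. 46. 43.]
(69, 84) [438. 161.] 3512 [829.   14.9] [ 32.8 119.4] 93.8 80.4 [ 66. 200.  89.]
(69, 84) [270. 157.] 228 [642.8  22.9] [  3.7 103.9] 179.5 76.4 [35. 33. 31.]
(69, 84) [265. 209.] 434 [638.1 -38.9] [  9.1 113.7] 0.1 76.7 [40. 39. 37.]
(69, 84) [465. 280.] 1747 [ 883.3 -126.7] [ 95.2 211.2] 148.0 76.9 [130. 105.  28.]
(84, 95) [497.  43.] 597 [854.7 133.2] [21.1 61.4] 103.8 89.8 [14. 13. 15.]
(84, 95) [278.  59.] 4312 [647.9 119.5] [ 32.2 119. ] 178.0 88.6 [73. 70. 69.]
(84, 95) [275. 124.] 3497 [646.7  59.3] [ 32.1 119.4] 178.1 88.6 [52. 51. 49.]
(84, 95) [272. 173.] 2988 [643.8   7.6] [ 32.4 117.9] 177.9 88.6 [48. 46. 44.]
(84, 95) [266. 224.] 2541 [639.6 -51.8] [ 32.2 119.1] 178.8 88.5 [65. 62. 61.]schema error: expected keys x, y, z, yaw
```

View pics/w1.png

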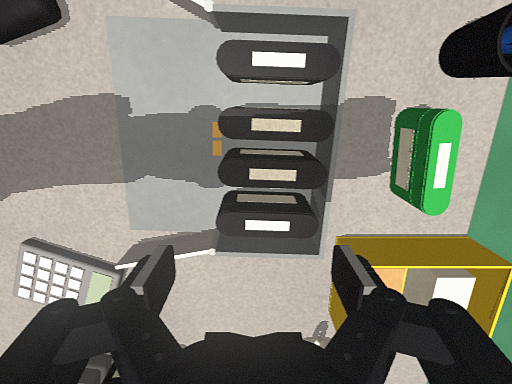

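The wrist view shows four black row cases at (278,59), (275,124), (272,173) and (266,224). The ledge is clear and both doors stand out to the left. The green look-alike is at (425,160). Next I'll fit the rack walls from this picture and turn the tool.

```bash
python3 - <<'E'
from h import *
o=telemetry.get_obs();d=np.load('pics/w1.npy');P=cloud('wrist',d,o)
a=np.radians(-1.9);ex=np.array([np.cos(a),np.sin(a)]);ey=np.array([-ex[1],ex[0]])
z=P[...,2];u=P[...,:2]@ex;v=P[...,:2]@ey
m=(z>80)&(z<86)&(u<720)&(v>-140)&(v<250)&(u>540)
print('u',u[m].min(),u[m].max(),'v',v[m].min(),v[m].max())
for lo in range(540,720,10):
    k=m&(u>=lo)&(u<lo+10)
    h=np.histogram(v[k],bins=np.arange(-110,200,10))[0];print(lo,h)
f=(z>50)&(z<68)&(u<590)&(u>380)&(v>-200)&(v<300)
for s in (1,-1):
    k=f&((v-37)*s>60);print('door',s,k.sum(),np.round([u[k].min(),u[k].max(),v[k].min(),v[k].max()]))
    kk=k&(u<u[k].min()+15);print(' edge v',v[kk].mean())
E
python3 -m inch '[{"x":-0.125,"y":0,"z":0,"yaw":-0.222},{"x":0,"y":0,"z":0,"yaw":-0.222},{"x":0,"y":0,"z":0,"yaw":-0.222},{"x":0,"y":0,"z":0,"yaw":-0.222},{"x":0,"y":0,"z":0,"yaw":-0.222},{"x":0,"y":0,"z":0,"yaw":-0.222},{"x":0,"y":0,"z":0,"yaw":-0.222},{"x":0,"y":0,"z":0,"yaw":-0.222},{"x":0,"y":0,"z":0,"yaw":-0.222},{"x":0,"y":0,"z":0,"yaw":0},{"x":0,"y":0,"z":0,"yaw":0}]' 1
```

```text
u 579.7124567636347 712.6329542119131 v -76.71578505528895 186.33048183662248
540 [0 0 0 0 0 0 0 0 0 0 0 0 0 0 0 0 0 0 0 0 0 0 0 0 0 0 0 0 0 0]
550 [0 0 0 0 0 0 0 0 0 0 0 0 0 0 0 0 0 0 0 0 0 0 0 0 0 0 0 0 0 0]
560 [0 0 0 0 0 0 0 0 0 0 0 0 0 0 0 0 0 0 0 0 0 0 0 0 0 0 0 0 0 0]
570 [0 0 0 4 1 0 0 0 0 0 0 0 0 0 0 0 0 0 0 0 0 0 0 0 0 0 0 0 0 0]
580 [ 0  0  0 39  6  0  0  2 11  9  0  0  0  4  8  1  0  1  6  5  3  0  0  2
  7  5  3  0 13 76]
590 [ 0  0  0 39  8  0  0  0  0 24  0  0  2  0  0 15  0  3  0  0  8  0  0 18
  0  0  5  0 11 87]
600 [ 0  0  0 46  8  0  0  0  0 20  0  0  0  0  0 15  0  0  0  0  7  0  0  6
  0  0  0  0 10 84]
610 [ 0  0  0 43  6  0  0  0  0 24  0  0  0  0  0 15  0  6  0  0  9  0  0 17
  0  0  9  0 12 87]
620 [ 0  0  0 39  8  0  0  0  0 24  0  0  2  0  0 15  0  4  0  0  5  0  0 14
  0  0  0  0 16 83]
630 [ 0  0  0 39  6  0  0  0  0 20  0  0  0  0  0 13  0  0  0  0  8  0  0  8
  0  0  7  0 15 85]
640 [ 0  0  0 45  8  0  0  0  0 17  0  0  0  0  0 17  0  5  0  0 11  0  0 18
  0  0  5  0 11 85]
650 [ 0  0  0 45  6  0  0  0  0 24  0  0  2  0  0 15  0  6  0  0  8  0  0  9
  
[... 187 characters left out ...]
0 16
  0  0  0  0 14 77]
680 [ 0  0  0 48  3  0  0  0  0 20  0  0  0  0  0 15  0  4  0  0  6  0  0  9
  0  0  3  0 18 80]
690 [ 0  0  0 40  7  0  0  0  3 10  0  0  0  0  2 13  0  4  0  0  9  0  0  9
  3  0  2  0 19 78]
700 [ 0  0  0 38 36 33 38 34 36 41 36 38 42 40 46 46 41 49 47 53 53 50 53 52
 58 54 60 64 74 78]
710 [ 0  0  0  6 10 10 10 13 13 13 13 13 15 15 14 18 18 18 16 21 22 20 24 25
 27 26 27 27 33 18]
door 1 180 [549. 590. 129. 197.]
 edge v 192.6870253567533
door -1 544 [ 448.  590. -108.  -23.]
 edge v -102.58434574228814
clock: 1.52
eef_pos: [569.4, -0.7, 226.7]
tool_rot: [[-0.044, 0.999, -0.01], [0.999, 0.044, -0.001], [-0.001, -0.01, -1.0]]
force: [-0.2, -0.2, 0.5]
opening: 85.4
```

```bash
python3 -m inch '[{"x":0.14,"y":-0.06,"z":0,"yaw":0},{"x":0.14,"y":-0.06,"z":0,"yaw":0},{"x":0.14,"y":-0.06,"z":0,"yaw":0},{"x":0.14,"y":-0.06,"z":0,"yaw":0},{"x":0.14,"y":-0.06,"z":0,"yaw":0},{"x":0.14,"y":-0.06,"z":0,"yaw":-0.1},{"x":0,"y":0,"z":0,"yaw":0},{"x":0,"y":0,"z":0,"yaw":0}]' 1; python3 look.py 2
```

```text
clock: 2.52
eef_pos: [410.7, 339.0, 227.6]
tool_rot: [[-0.095, 0.995, -0.008], [0.995, 0.095, -0.0], [0.0, -0.008, -1.0]]
force: [0.9, -0.5, -0.5]
opening: 85.6
t 2.525 tcp [410.7 339.  227.6] tooly 5.47
(69, 84) [250.  21.] 4078 [251.7 324.2] [ 32.4 118.1] 111.9 80.5 [239. 240.  79.]
(69, 84) [380. 109.] 3703 [323.  459.5] [ 32.3 119.1] 120.3 80.6 [240. 236.  59.]
(69, 84) [257. 194.] 2671 [429.1 345. ] [ 31.4 118.4] 6.6 80.6 [60. 56. 55.]
(69, 84) [279. 304.] 1695 [579.9 387.8] [ 31.8 109.1] 164.5 80.5 [38. 36. 34.]
(69, 84) [ 32. 299.] 302 [595.8  67.3] [14.8 33.2] 51.5 77.1 [21. 20. 19.]
(69, 84) [  4. 326.] 416 [637.8  23.3] [ 4.2 88.8] 178.5 74.6 [12. 10. 11.]
(69, 84) [ 79. 299.] 130 [592.2 125.7] [ 8.3 27.7] 69.6 73.6 [25. 25. 24.]
(69, 84) [ 99. 368.] 444 [694. 144.] [37.8 49.8] 178.3 80.4 [66. 66. 64.]
(84, 95) [ 19. 315.] 766 [620.7  59.2] [31.9 67.9] 173.2 88.4 [30. 28. 29.]
(84, 95) [404. 357.] 106 [629.4 562.5] [ 2.9 31.4] 90.0 91.3 [14.  12.5 13. ]
```

View pics/w2.png

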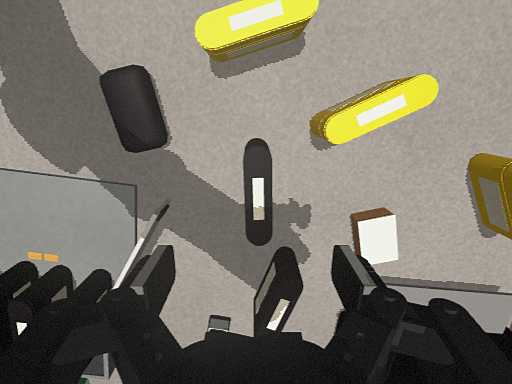

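The crop shows case A in black at (257,194) and case B in black at (279,304). The mouse is at (133,108), and the look-alikes at (255,20) and (380,109) are yellow, so A and B are the ones meant. I'll grasp A near its rear end.

```bash
python3 -m inch '[{"x":0.009,"y":-0.033,"z":0,"yaw":-0.025},{"x":0,"y":0,"z":0.12,"yaw":0},{"x":0,"y":0,"z":0.12,"yaw":0},{"x":0,"y":0,"z":0.12,"yaw":0},{"x":0,"y":0,"z":0.1,"yaw":0},{"x":0,"y":0,"z":0,"yaw":0},{"x":0,"y":0,"z":0,"yaw":0}]' 1
```

```text
clock: 3.45
eef_pos: [397.0, 337.7, 42.6]
tool_rot: [[-0.105, 0.995, -0.004], [0.995, 0.105, 0.002], [0.003, -0.004, -1.0]]
force: [-0.7, 1.0, 0.1]
opening: 85.6
```

```bash
python3 -m inch '[{"x":0.009,"y":0,"z":0.005,"yaw":0.0},{"x":0,"y":0,"z":0,"yaw":0}]' 1; python3 -m inch '[{"x":0,"y":0,"z":0,"yaw":0},{"x":0,"y":0,"z":0,"yaw":0},{"x":0,"y":0,"z":0,"yaw":0},{"x":0,"y":0,"z":0,"yaw":0},{"x":0,"y":0,"z":0,"yaw":0},{"x":0,"y":0,"z":0,"yaw":0}]' -1;  python3 -m inch '[{"x":0,"y":0,"z":-0.1,"yaw":0},{"x":0,"y":0,"z":-0.12,"yaw":0},{"x":0,"y":0,"z":-0.12,"yaw":0},{"x":0,"y":0,"z":0,"yaw":0},{"x":0,"y":0,"z":0,"yaw":0}]'
```

```text
clock: 3.7
eef_pos: [398.0, 342.7, 43.5]
tool_rot: [[-0.104, 0.995, -0.0], [0.995, 0.104, 0.006], [0.006, 0.0, -1.0]]
force: [0.3, 0.3, -0.2]
opening: 85.2
clock: 4.45
eef_pos: [398.8, 343.5, 45.2]
tool_rot: [[-0.104, 0.995, 0.002], [0.995, 0.104, 0.007], [0.007, 0.002, -1.0]]
force: [-0.8, 0.8, 2.0]
opening: 31.2
clock: 5.08
eef_pos: [397.1, 340.3, 182.0]
tool_rot: [[-0.103, 0.995, -0.004], [0.995, 0.103, 0.003], [0.003, -0.003, -1.0]]
force: [0.1, 0.6, -2.3]
opening: 31.2
```

```bash
python3 -m inch '[{"x":-0.126,"y":0.028,"z":0,"yaw":0},{"x":-0.126,"y":0.028,"z":0,"yaw":0},{"x":-0.126,"y":0.028,"z":0,"yaw":0},{"x":-0.126,"y":0.028,"z":0,"yaw":0},{"x":-0.126,"y":0.028,"z":0,"yaw":0},{"x":0,"y":0,"z":0,"yaw":0.173},{"x":0,"y":0,"z":0,"yaw":0},{"x":0,"y":0,"z":0,"yaw":0}]'
cat > rk.py <<'E'
import sys
from h import *
O=np.array([581.7,35.6]);a=np.radians(-1.9);ex=np.array([np.cos(a),np.sin(a)]);ey=np.array([-ex[1],ex[0]])
def rack(p): q=np.asarray(p)[:2]-O;return np.round([q@ex,q@ey],1)
if __name__=='__main__':  # goal in rack x,y, world z, tool-y angle relative to the rack
    o=telemetry.get_obs();R=np.array(o['tool_rot']);p=np.array(o['eef_pos']);ang=np.degrees(np.arctan2(R[1,1],R[0,1]))
    print('t',round(o['clock'],2),'tcp rack',rack(p),'z',round(p[2],1),'yaw rel',round(ang+1.9,2),'F',np.round(o['force'],1))
    if len(sys.argv)>3:
        g=[float(v) for v in sys.argv[1:]]
        G=np.r_[O+g[0]*ex+g[1]*ey,g[2]] if len(g)<5 else np.array(g[:3])
        gy=(g[3]-1.9) if len(g)>3 else -1.9
        print('shares',np.round(R.T@(G-p)/400,4),'yaw',round((ang-gy)/45,4))
E
python3 rk.py -105 56 100 0
```

```text
clock: 6.08
eef_pos: [475.1, 85.6, 169.0]
tool_rot: [[0.029, 0.999, -0.022], [1.0, -0.029, -0.003], [-0.003, -0.022, -1.0]]
force: [-1.0, 0.1, -1.7]
opening: 31.5
t 6.08 tcp rack [-108.2   46.5] z 169.0 yaw rel 0.25 F [-1.   0.1 -1.7]
shares [0.0243 0.0119 0.1721] yaw 0.0055
```

```bash
python3 -m inch '[{"x":0.024,"y":0.012,"z":0.09,"yaw":0},{"x":0,"y":0,"z":0.1,"yaw":0},{"x":0,"y":0,"z":0.08,"yaw":0},{"x":0,"y":0,"z":0,"yaw":0},{"x":0,"y":0,"z":0,"yaw":0}]'; python3 rk.py -105 56 57 0; python3 look.py 3
```

```text
clock: 6.7
eef_pos: [477.7, 99.9, 58.6]
tool_rot: [[0.011, 1.0, -0.022], [1.0, -0.011, -0.001], [-0.001, -0.022, -1.0]]
force: [0.1, -0.2, -0.1]
opening: 31.3
t 6.7 tcp rack [-106.1   60.8] z 58.6 yaw rel 1.25 F [ 0.1 -0.2 -0.1]
shares [-0.0121  0.0025  0.0039] yaw 0.0279
t 6.7 tcp [477.7  99.9  58.6] tooly -0.65
(69, 84) [252. 220.] 585 [454.2  98.8] [10.6 29.6] 89.8 77.9 [38. 38. 36.]
(69, 84) [296. 249.] 325 [468.7 121.7] [ 4.  13.5] 59.4 76.9 [54. 54. 55.]
(69, 84) [208. 249.] 305 [468.6  75.9] [ 3.7 13.5] 116.8 77.4 [67. 68. 64.]
(84, 95) [253. 279.] 7167 [482.7  98.5] [57.8 58.8] 46.7 93.8 [37. 36. 36.]
```

```bash
python3 -m inch '[{"x":-0.012,"y":0,"z":0,"yaw":0.028},{"x":0,"y":0.02,"z":0,"yaw":0},{"x":0,"y":0.03,"z":0,"yaw":0},{"x":0,"y":0,"z":0,"yaw":0}]'; python3 rk.py -15 56 57 0
```

```text
clock: 7.25
eef_pos: [501.6, 94.1, 61.2]
tool_rot: [[0.036, 0.999, -0.015], [0.999, -0.036, 0.0], [-0.0, -0.015, -1.0]]
force: [-0.1, -0.2, -2.0]
opening: 31.3
t 7.25 tcp rack [-82.   55.8] z 61.2 yaw rel -0.14 F [-0.1 -0.2 -2. ]
shares [0.0009 0.1676 0.008 ] yaw -0.003
```

```bash
python3 -m inch '[{"x":0,"y":0.03,"z":0.004,"yaw":0},{"x":0,"y":0.03,"z":0.003,"yaw":0},{"x":0,"y":0.03,"z":0.003,"yaw":0},{"x":0,"y":0.03,"z":0.002,"yaw":0},{"x":0,"y":0.02,"z":0.002,"yaw":0},{"x":0,"y":0,"z":0,"yaw":0}]'; python3 rk.py -15 56 55 0
```

```text
clock: 8.0
eef_pos: [561.2, 92.3, 54.3]
tool_rot: [[0.035, 0.999, -0.017], [0.999, -0.035, 0.0], [-0.0, -0.017, -1.0]]
force: [0.5, -0.4, 0.4]
opening: 31.3
t 8.0 tcp rack [-22.4  56. ] z 54.3 yaw rel -0.12 F [ 0.5 -0.4  0.4]
shares [ 0.0001  0.0184 -0.002 ] yaw -0.0026
```

```bash
python3 -m inch '[{"x":0,"y":0.018,"z":0.002,"yaw":0},{"x":0,"y":0,"z":0,"yaw":0}]'; python3 -m inch '[{"x":0,"y":0,"z":0,"yaw":0},{"x":0,"y":0,"z":0,"yaw":0},{"x":0,"y":0,"z":-0.05,"yaw":0},{"x":0,"y":0,"z":-0.06,"yaw":0},{"x":0,"y":0,"z":-0.08,"yaw":0},{"x":0,"y":-0.08,"z":0,"yaw":0},{"x":0,"y":-0.07,"z":0,"yaw":0},{"x":0,"y":0,"z":0,"yaw":0},{"x":0,"y":0,"z":0,"yaw":0}]' 0.2; python3 rk.py -75 56 45 0;python3 look.py 4
```

```text
clock: 8.25
eef_pos: [569.0, 92.3, 54.1]
tool_rot: [[0.035, 0.999, -0.017], [0.999, -0.035, 0.0], [-0.0, -0.017, -1.0]]
force: [1.0, -0.6, -0.9]
opening: 31.3
clock: 9.38
eef_pos: [510.1, 94.4, 133.3]
tool_rot: [[0.035, 0.999, -0.016], [0.999, -0.035, 0.001], [0.0, -0.016, -1.0]]
force: [0.2, 0.5, 0.3]
opening: 50.9
t 9.38 tcp rack [-73.5  56.4] z 133.3 yaw rel -0.1 F [0.2 0.5 0.3]
shares [-1.000e-03 -2.000e-04  2.207e-01] yaw -0.0021
t 9.375 tcp [510.1  94.4 133.3] tooly -2.0
(69, 84) [253. 250.] 316 [546.3  93. ] [13.9 31.1] 82.3 76.7 [29. 29. 28.]
(69, 84) [ 46. 308.] 990 [593.8 -93.8] [13.5 55.8] 5.7 78.0 [69. 69. 67.]
(69, 84) [ 90. 294.] 188 [581.3 -52.7] [ 3.7 18.9] 95.3 76.6 [32. 30. 30.]
(69, 84) [287. 299.] 381 [594.9 120.6] [13.8 31.2] 102.1 77.0 [23. 22. 22.]
(69, 84) [219. 302.] 417 [602.  64.] [20.6 41.3] 48.2 76.8 [25. 24. 23.]
(69, 84) [124. 374.] 146 [676.3 -38.3] [ 1.7 26.5] 176.9 75.9 [16.  15.5 17. ]
(84, 95) [262. 300.] 4017 [581.5 106.6] [63.6 83.3] 177.9 88.6 [33. 32. 31.]
(84, 95) [ 77. 307.] 213 [586.  -57.9] [ 7.6 26.7] 128.6 88.2 [43. 41. 41.]
(84, 95) [215. 319.] 911 [603.2  57.8] [29.  32.6] 6.7 88.4 [32. 31. 30.]
(84, 95) [151. 353.] 527 [639.   -1.8] [13.7 52.5] 175.0 88.6 [38. 37. 37.]
(84, 95) [116. 380.] 60 [667.8 -40.5] [ 6.4 12.3] 178.4 86.9 [27.5 28.5 29. ]
```

View pics/w4.png

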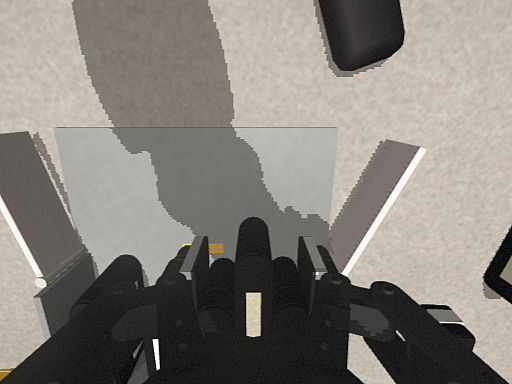

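The new case A is at (253,250), upright and wedged between its neighbours. Its rear sticks out about 43 mm. Both doors stand flared open at the sides. Now I'll shut the fingers and push it home.

```bash
python3 -m inch '[{"x":0,"y":0,"z":0.1,"yaw":0},{"x":0,"y":0,"z":0.1,"yaw":0},{"x":0,"y":0,"z":0.03,"yaw":0},{"x":0,"y":0,"z":0,"yaw":0},{"x":0,"y":0.03,"z":0,"yaw":0},{"x":0,"y":0.03,"z":0,"yaw":0},{"x":0,"y":0.03,"z":0,"yaw":0},{"x":0,"y":0.03,"z":0,"yaw":0},{"x":0,"y":0,"z":0,"yaw":0}]' -1; python3 rk.py -12 56 40 0
```

```text
clock: 10.55
eef_pos: [567.1, 93.3, 42.5]
tool_rot: [[0.037, 0.999, -0.007], [0.999, -0.037, 0.003], [0.003, -0.007, -1.0]]
force: [0.7, -0.1, 0.6]
opening: 0.2
t 10.55 tcp rack [-16.5  57.2] z 42.5 yaw rel -0.23 F [ 0.7 -0.1  0.6]
shares [-0.003   0.0113  0.0062] yaw -0.0051
```

```bash
python3 -m inch '[{"x":0,"y":0.012,"z":0,"yaw":0},{"x":0,"y":0,"z":0,"yaw":0}]'; python3 -m inch '[{"x":0,"y":-0.08,"z":0,"yaw":0},{"x":0,"y":-0.12,"z":-0.1,"yaw":0},{"x":0,"y":-0.12,"z":-0.15,"yaw":0},{"x":0,"y":-0.1,"z":-0.15,"yaw":0},{"x":0,"y":0,"z":-0.12,"yaw":0},{"x":0,"y":0,"z":0,"yaw":0},{"x":0,"y":0,"z":0,"yaw":0}]' 1
cat >> look.py <<'E'
import rk
print('row:')
z=P[...,2]
for b in blobs(im,P,84.5,95,amin=60):
    q=b[2];r=rk.rack(q);print('rack',r,b[3],'ang',round((b[4]+1.9+90)%180-90,1))
E
python3 look.py 5
```

```text
clock: 10.8
eef_pos: [571.9, 93.1, 42.4]
tool_rot: [[0.037, 0.999, -0.007], [0.999, -0.037, 0.003], [0.003, -0.008, -1.0]]
force: [0.2, 0.2, 0.3]
opening: -0.1
clock: 11.68
eef_pos: [415.8, 98.6, 236.7]
tool_rot: [[0.036, 0.999, -0.004], [0.999, -0.036, 0.002], [0.002, -0.004, -1.0]]
force: [0.5, -0.4, -0.4]
opening: 85.5
t 11.675 tcp [415.8  98.6 236.7] tooly -2.08
(69, 84) [458.  18.] 2546 [258.5 307.4] [31.9 83.8] 110.9 80.5 [244. 238.  57.]
(69, 84) [479. 282.] 1793 [573. 389.] [33.8 94.9] 163.9 80.5 [27. 26. 26.]
(69, 84) [305. 313.] 267 [611.5 162. ] [11.7 72.2] 171.3 79.7 [108. 110. 105.]
(69, 84) [264. 303.] 350 [595.2 106.9] [19.3 62.5] 83.2 76.7 [25. 25. 25.]
(69, 84) [196. 308.] 228 [608.6  18.3] [25.3 57. ] 32.9 76.5 [29.  28.5 28. ]
(69, 84) [229. 306.] 184 [597.4  60.4] [17.1 33.9] 64.3 76.1 [28. 28. 27.]
(84, 95) [263. 320.] 1254 [609.5 106.7] [49.  63.1] 87.3 88.5 [36. 34. 34.]
(84, 95) [191. 326.] 818 [617.4   8.4] [31.8 65.8] 178.6 88.6 [39. 37. 37.]
(84, 95) [227. 321.] 534 [607.7  56.3] [32.2 39.9] 177.6 88.5 [37. 35. 36.]
row:
rack [25.4 72. ] [49.  63.1] ang 89.2
rack [ 36.6 -26. ] [31.8 65.8] ang 0.5
rack [25.1 21.9] [32.6 39.4] ang -2.1
```

```bash
python3 -m inch '[{"x":0.121,"y":0.056,"z":0,"yaw":0},{"x":0.121,"y":0.056,"z":0,"yaw":0},{"x":0.121,"y":0.056,"z":0,"yaw":0},{"x":0.121,"y":0.056,"z":0,"yaw":0},{"x":0.121,"y":0.056,"z":0,"yaw":0},{"x":0.121,"y":0.056,"z":0,"yaw":0},{"x":0,"y":0,"z":0,"yaw":0.15},{"x":0,"y":0,"z":0,"yaw":0.15},{"x":0,"y":0,"z":0,"yaw":0},{"x":0,"y":0,"z":0,"yaw":0}]' 1; python3 look.py 6
```

```text
clock: 12.98
eef_pos: [562.9, 389.0, 214.6]
tool_rot: [[0.275, 0.961, -0.026], [0.961, -0.276, -0.012], [-0.019, -0.022, -1.0]]
force: [-0.3, 0.0, 0.6]
opening: 85.3
t 12.975 tcp [562.9 389.  214.6] tooly -16.0
(69, 84) [260. 202.] 2882 [584.7 387.2] [ 32.1 118.2] 164.4 80.6 [67.5 65.  62. ]
(69, 84) [426. 209.] 1192 [640.  560.6] [ 68.5 175.1] 117.9 76.5 [17. 15. 16.]
(69, 84) [ 88. 273.] 717 [612.5 163.3] [12.4 74.1] 172.8 78.5 [62. 62. 60.]
(69, 84) [ 69. 280.] 577 [620.5 135.6] [17.6 69.8] 15.3 76.4 [28. 27. 26.]
(69, 84) [ 31. 269.] 148 [588.5  96.6] [ 6.7 24.3] 61.7 77.2 [30. 29. 27.]
(69, 84) [  6. 277.] 80 [591.4  63. ] [ 5.  18.7] 60.1 77.5 [23. 22. 22.]
(69, 84) [  6. 332.] 171 [662.   22.1] [ 4.4 38.3] 176.5 79.2 [19. 19. 17.]
(69, 84) [396. 371.] 92 [858.6 498.7] [ 0.8 60.7] 0.2 77.3 [13.5 12.5 15. ]
(84, 95) [428. 214.] 921 [641.1 553.9] [ 66.5 164.2] 119.7 89.5 [16. 15. 15.]
(84, 95) [ 29. 296.] 2920 [618.9  84. ] [ 65.9 117.7] 110.1 88.4 [40. 37. 37.]
(84, 95) [  3. 344.] 116 [676.1  19. ] [ 9.3 34.3] 151.8 87.5 [26.  25.5 25. ]
(84, 95) [399. 368.] 89 [839.8 498.7] [ 0.9 59.3] 0.1 89.8 [13. 12. 14.]
row:
rack [ 42.2 520. ] [ 66.5 164.2] ang -58.4
rack [35.8 49.7] [ 65.6 117.7] ang -68.0
rack [ 94.9 -13.5] [ 9.3 34.3] ang -26.3
rack [242.6 471.4] [ 0.9 59.3] ang 2.0
```

```bash
python3 rk.py 553.9 395.8 43 -13.7 0;  python3 -m inch '[{"x":0.01,"y":-0.028,"z":0.08,"yaw":0},{"x":0,"y":0,"z":0.12,"yaw":0},{"x":0,"y":0,"z":0.1,"yaw":0},{"x":0,"y":0,"z":0.06,"yaw":0},{"x":0,"y":0,"z":0,"yaw":0},{"x":0,"y":0,"z":0,"yaw":0}]' 1; python3 rk.py 553.9 395.8 43 -13.7 0
```

```text
t 13.03 tcp rack [-30.6 352.5] z 214.6 yaw rel -14.13 F [ 0.2 -0.2 -0.2]
shares [ 0.0186 -0.0167  0.4293] yaw -0.0095
clock: 13.78
eef_pos: [551.1, 393.5, 69.2]
tool_rot: [[0.27, 0.963, -0.023], [0.963, -0.27, -0.01], [-0.016, -0.02, -1.0]]
force: [0.2, -0.0, 0.5]
opening: 85.4
t 13.78 tcp rack [-42.5 356.7] z 69.2 yaw rel -13.76 F [ 0.2 -0.   0.5]
shares [0.0085 0.0065 0.0653] yaw -0.0013
```

```bash
python3 -m inch '[{"x":0.009,"y":0.007,"z":0.03,"yaw":0},{"x":0,"y":0,"z":0.036,"yaw":0},{"x":0,"y":0,"z":0,"yaw":0}]' 1; python3 rk.py 553.9 395.8 43 -13.7 0; python3 -m inch '[{"x":0,"y":0,"z":0,"yaw":0},{"x":0,"y":0,"z":0,"yaw":0},{"x":0,"y":0,"z":0,"yaw":0},{"x":0,"y":0,"z":0,"yaw":0},{"x":0,"y":0,"z":0,"yaw":0},{"x":0,"y":0,"z":0,"yaw":0}]' -1;  python3 -m inch '[{"x":0,"y":0,"z":-0.1,"yaw":0},{"x":0,"y":0,"z":-0.12,"yaw":0},{"x":0,"y":0,"z":-0.12,"yaw":0},{"x":0,"y":0,"z":-0.05,"yaw":-0.15},{"x":0,"y":0,"z":0,"yaw":-0.15},{"x":0,"y":0,"z":0,"yaw":0}]'; python3 rk.py -105 -55.6 190 0
```

```text
clock: 14.15
eef_pos: [555.7, 396.9, 43.4]
tool_rot: [[0.27, 0.963, -0.02], [0.963, -0.27, -0.007], [-0.013, -0.017, -1.0]]
force: [0.8, -0.6, 0.1]
opening: 85.6
t 14.15 tcp rack [-38.  360.3] z 43.4 yaw rel -13.75 F [ 0.8 -0.6  0.1]
shares [-0.0039 -0.0035  0.0011] yaw -0.0011
clock: 14.9
eef_pos: [555.9, 397.3, 44.2]
tool_rot: [[0.269, 0.963, -0.019], [0.963, -0.27, -0.007], [-0.012, -0.017, -1.0]]
force: [-0.7, -0.7, -0.7]
opening: 31.3
clock: 15.65
eef_pos: [557.1, 396.5, 201.6]
tool_rot: [[0.031, 0.999, -0.025], [0.999, -0.032, -0.012], [-0.012, -0.025, -1.0]]
force: [0.1, -0.6, -3.5]
opening: 31.3
t 15.65 tcp rack [-36.6 359.8] z 201.6 yaw rel 0.09 F [ 0.1 -0.6 -3.5]
shares [-1.0379 -0.1719  0.0463] yaw 0.0019
```

```bash
python3 -m inch '[{"x":-0.13,"y":-0.0215,"z":0,"yaw":0},{"x":-0.13,"y":-0.0215,"z":0,"yaw":0},{"x":-0.13,"y":-0.0215,"z":0,"yaw":0},{"x":-0.13,"y":-0.0215,"z":0,"yaw":0},{"x":-0.13,"y":-0.0215,"z":0,"yaw":0},{"x":-0.13,"y":-0.0215,"z":0,"yaw":0},{"x":-0.13,"y":-0.0215,"z":0,"yaw":0},{"x":-0.13,"y":-0.0215,"z":0,"yaw":0},{"x":0,"y":0,"z":0,"yaw":0},{"x":0,"y":0,"z":0,"yaw":0}]'; python3 rk.py -105 -55.6 57 0; python3 look.py 7
```

```text
clock: 16.9
eef_pos: [462.9, -30.4, 202.7]
tool_rot: [[0.065, 0.997, -0.036], [0.998, -0.065, -0.013], [-0.015, -0.035, -0.999]]
force: [0.7, 0.1, -3.3]
opening: 31.6
t 16.9 tcp rack [-116.6  -69.9] z 202.7 yaw rel -1.85 F [ 0.7  0.1 -3.3]
shares [0.0423 0.0406 0.3623] yaw -0.0412
t 16.9 tcp [462.9 -30.4 202.7] tooly -3.75
(69, 84) [429. 299.] 533 [606.8 161.4] [12.4 62.8] 168.7 76.9 [63. 64. 61.]
(69, 84) [393. 290.] 175 [591.2 122.1] [ 7.7 24.9] 93.8 76.8 [17. 16. 17.]
(69, 84) [ 16. 366.] 151 [ 680.4 -357.7] [ 4.5 32. ] 104.1 75.9 [150. 146. 132.]
(84, 95) [404. 301.] 270 [597.5 128.4] [14.  32.6] 49.9 88.5 [32. 30. 31.]
(84, 95) [288. 320.] 152 [615.6  -2.7] [ 7.1 31.7] 178.4 88.7 [29. 27. 27.]
(84, 95) [374. 329.] 60 [634.6  97.7] [ 4.4 32. ] 39.3 89.1 [137.5 140.5 134. ]
(84, 95) [349. 358.] 669 [674.3  66.6] [21.2 89.3] 33.6 88.8 [37. 35. 36.]
(84, 95) [  7. 375.] 77 [ 679.9 -356.4] [ 4.4 22.2] 112.6 88.9 [154. 147. 134.]
row:
rack [13.  93.5] [14.  31.9] ang 51.8
rack [ 35.2 -37.2] [ 7.1 31.7] ang 0.3
rack [50.8 63.8] [ 4.4 32. ] ang 41.2
rack [91.5 34.1] [21.2 89.3] ang 35.5
rack [ 111.1 -388.5] [ 4.4 22.2] ang -65.5
```

```bash
python3 -m inch '[{"x":0.021,"y":0.02,"z":0.09,"yaw":-0.04},{"x":0.021,"y":0.02,"z":0.1,"yaw":0},{"x":0,"y":0,"z":0.1,"yaw":0},{"x":0,"y":0,"z":0.05,"yaw":0},{"x":0,"y":0,"z":0,"yaw":0},{"x":0,"y":0,"z":0,"yaw":0}]'; python3 rk.py -105 -55.6 57 0
```

```text
clock: 17.7
eef_pos: [478.2, -8.0, 62.8]
tool_rot: [[0.027, 0.999, -0.033], [1.0, -0.027, -0.01], [-0.011, -0.033, -0.999]]
force: [0.3, -0.2, -3.6]
opening: 31.1
t 17.7 tcp rack [-102.  -47.] z 62.8 yaw rel 0.35 F [ 0.3 -0.2 -3.6]
shares [-0.0214 -0.0071  0.0149] yaw 0.0078
```

```bash
python3 -m inch '[{"x":-0.02,"y":0,"z":0.002,"yaw":0.008},{"x":0,"y":0.03,"z":0.003,"yaw":0},{"x":0,"y":0.02,"z":0.003,"yaw":0},{"x":0,"y":0,"z":0,"yaw":0}]'; python3 rk.py -15 -55.6 57 0
```

```text
clock: 18.2
eef_pos: [501.8, -17.4, 61.4]
tool_rot: [[0.035, 0.999, -0.028], [0.999, -0.035, -0.01], [-0.011, -0.028, -1.0]]
force: [0.0, 0.1, -3.0]
opening: 31.6
t 18.2 tcp rack [-78.1 -55.6] z 61.4 yaw rel -0.1 F [ 0.   0.1 -3. ]
shares [0.0004 0.158  0.0065] yaw -0.0023
```

```bash
python3 -m inch '[{"x":0,"y":0.03,"z":0.003,"yaw":0},{"x":0,"y":0.03,"z":0.003,"yaw":0},{"x":0,"y":0.03,"z":0.003,"yaw":0},{"x":0,"y":0.03,"z":0.003,"yaw":0},{"x":0,"y":0.03,"z":0.002,"yaw":0},{"x":0,"y":0.006,"z":0.002,"yaw":0},{"x":0,"y":0,"z":0,"yaw":0}]'; python3 rk.py -15 -55.6 54 0
```

```text
clock: 19.08
eef_pos: [567.6, -19.6, 52.8]
tool_rot: [[0.035, 0.999, -0.03], [0.999, -0.035, -0.011], [-0.012, -0.03, -0.999]]
force: [-3.2, 0.5, 1.2]
opening: 31.2
t 19.07 tcp rack [-12.3 -55.7] z 52.8 yaw rel -0.1 F [-3.2  0.5  1.2]
shares [ 0.0001 -0.0068 -0.0028] yaw -0.0022
```

```bash
python3 -m inch '[{"x":0,"y":-0.008,"z":0,"yaw":0},{"x":0,"y":0,"z":0,"yaw":0},{"x":0,"y":0,"z":-0.05,"yaw":0},{"x":0,"y":0,"z":-0.06,"yaw":0},{"x":0,"y":0,"z":-0.08,"yaw":0},{"x":0,"y":-0.08,"z":0,"yaw":0},{"x":0,"y":-0.07,"z":0,"yaw":0},{"x":0,"y":0,"z":0,"yaw":0},{"x":0,"y":0,"z":0,"yaw":0}]' 0.2; python3 rk.py -75 -55.6 43 0;python3 look.py 8
```

```text
clock: 20.2
eef_pos: [508.3, -16.2, 134.7]
tool_rot: [[0.034, 0.999, -0.022], [0.999, -0.035, -0.01], [-0.011, -0.022, -1.0]]
force: [1.1, 0.3, 0.0]
opening: 51.1
t 20.2 tcp rack [-71.6 -54.2] z 134.7 yaw rel -0.08 F [1.1 0.3 0. ]
shares [-0.0009 -0.0034  0.2293] yaw -0.0018
t 20.2 tcp [508.3 -16.2 134.7] tooly -1.98
(69, 84) [252. 250.] 290 [543.2 -19.9] [10.9 29.8] 85.4 76.6 [30. 29. 29.]
(69, 84) [460. 308.] 1011 [604.4 162.9] [13.9 58.7] 170.1 77.8 [68. 68. 66.]
(69, 84) [219. 298.] 386 [599.4 -45.7] [17.7 48.2] 32.9 76.8 [27. 26. 25.]
(69, 84) [286. 298.] 404 [596.1   5.3] [19.9 36.5] 117.9 77.2 [23. 22. 21.]
(69, 84) [418. 295.] 206 [590.2 125.2] [ 4.8 20.3] 80.8 76.6 [18. 17. 17.]
(84, 95) [261. 300.] 4100 [579.6  -5.5] [64.6 82.6] 176.7 88.6 [34. 32. 32.]
(84, 95) [214. 316.] 1040 [600.1 -54.1] [28.4 39.2] 7.4 88.5 [39. 37. 37.]
(84, 95) [431. 309.] 255 [595.6 130.2] [ 9.1 27.5] 47.9 88.4 [35. 33. 34.]
(84, 95) [365. 363.] 1334 [651.8  75.8] [27.5 75.1] 33.8 88.7 [36. 34. 35.]
row:
rack [ -0.7 -41.1] [64.5 82.7] ang -1.3
rack [ 21.4 -89. ] [28.4 39.2] ang 9.3
rack [10.8 95. ] [ 9.1 27.5] ang 49.8
rack [68.7 42.5] [27.5 75.1] ang 35.7
```

View pics/w8.png

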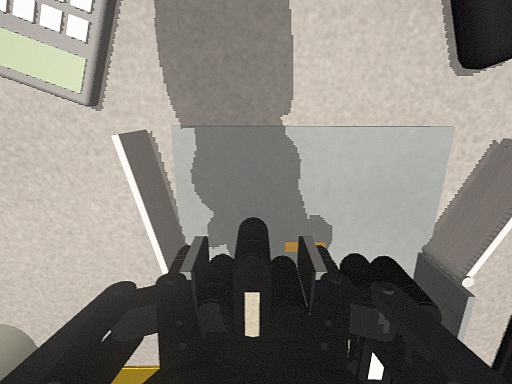

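Case B is at (252,250), wedged upright between its neighbours with the rear sticking out the same way A did. I'll push it home in the same manner.

```bash
python3 -m inch '[{"x":-0.002,"y":0,"z":0.1,"yaw":0},{"x":-0.002,"y":0,"z":0.1,"yaw":0},{"x":0,"y":0,"z":0.03,"yaw":0},{"x":0,"y":0,"z":0,"yaw":0},{"x":0,"y":0.03,"z":0,"yaw":0},{"x":0,"y":0.03,"z":0,"yaw":0},{"x":0,"y":0.03,"z":0,"yaw":0},{"x":0,"y":0.03,"z":0,"yaw":0},{"x":0,"y":0.01,"z":0,"yaw":0},{"x":0,"y":0,"z":0,"yaw":0}]' -1; python3 rk.py -10 -56 40 0
```

```text
clock: 21.5
eef_pos: [568.3, -20.4, 43.2]
tool_rot: [[0.035, 0.999, -0.015], [0.999, -0.036, -0.01], [-0.01, -0.015, -1.0]]
force: [-1.6, -0.7, 0.2]
opening: -0.1
t 21.5 tcp rack [-11.5 -56.4] z 43.2 yaw rel -0.14 F [-1.6 -0.7  0.2]
shares [0.001  0.004  0.0081] yaw -0.003
```

```bash
python3 -m inch '[{"x":0,"y":0.005,"z":0,"yaw":0},{"x":0,"y":-0.085,"z":0,"yaw":0},{"x":0,"y":-0.05,"z":-0.12,"yaw":0},{"x":0,"y":-0.05,"z":-0.13,"yaw":0},{"x":0,"y":-0.05,"z":-0.13,"yaw":0},{"x":-0.12,"y":-0.03,"z":-0.06,"yaw":0},{"x":-0.14,"y":-0.02,"z":-0.03,"yaw":0},{"x":-0.14,"y":-0.02,"z":0,"yaw":0},{"x":-0.14,"y":-0.02,"z":0,"yaw":0},{"x":-0.14,"y":-0.02,"z":0,"yaw":0},{"x":-0.14,"y":-0.02,"z":0,"yaw":0},{"x":0,"y":0,"z":0,"yaw":-0.14},{"x":0,"y":0,"z":0,"yaw":-0.14},{"x":0,"y":0,"z":0,"yaw":0},{"x":0,"y":0,"z":0,"yaw":0}]' 1; python3 look.py 9
```

```text
clock: 23.38
eef_pos: [414.7, -352.4, 247.3]
tool_rot: [[-0.189, 0.982, 0.001], [0.982, 0.189, -0.017], [-0.017, -0.002, -1.0]]
force: [-0.2, 0.2, 0.4]
opening: 85.3
t 23.375 tcp [ 414.7 -352.4  247.3] tooly 10.9
(69, 84) [290.  22.] 215 [ 251.8 -349.4] [13.1 21.9] 80.3 79.6 [234. 197.  54.]
(69, 84) [271.  71.] 308 [ 299.8 -358.2] [14.6 22.1] 81.9 78.8 [196. 160.  50.]
(69, 84) [254. 189.] 2404 [ 434.4 -350.8] [ 32.  118.3] 10.4 80.6 [61. 58. 56.]
(69, 84) [472. 301.] 240 [529.9 -26.3] [10.5 30.8] 135.3 76.6 [12.5 11.  12. ]
(69, 84) [503. 344.] 141 [591.   49.3] [ 6.7 20.1] 119.7 76.4 [13. 13. 14.]
(69, 84) [401. 368.] 407 [668.2 -85.8] [33.1 75.8] 5.1 79.8 [18. 18. 18.]
(84, 95) [281.  45.] 898 [ 276.1 -353.7] [22.  38.1] 169.2 88.1 [236. 223.  65.]
(84, 95) [483. 313.] 511 [540.8 -12.9] [30.8 44.7] 54.6 88.7 [27. 25. 26.]
(84, 95) [508. 354.] 82 [601.3  48.3] [11.6 23. ] 20.3 88.0 [22.  19.5 21. ]
(84, 95) [415. 375.] 343 [659.6 -58.4] [32.1 49.2] 179.6 88.7 [25. 24. 25.]
row:
rack [-292.9 -399.3] [22.1 37.1] ang -8.1
rack [-39.3 -49.8] [30.8 44.7] ang 56.5
rack [19.2 13.3] [11.6 23. ] ang 22.2
rack [ 81.1 -91.3] [32.  49.2] ang 1.4
```

View pics/w9.png

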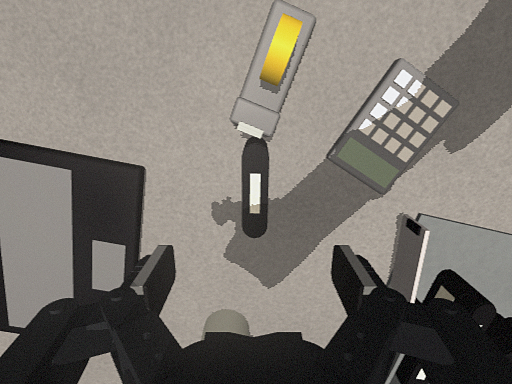

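Case C is black at (254,189), touching the tape dispenser's nose at (250,130). At the lower right, at (470,300), a case seems to stick out of the row again, so I'll check with the scene camera.

```bash
cat > sc.py <<'E'
import sys
from h import *
t=sys.argv[1]
from rk import rack
for n in('scene','side'):
    im,d=get_image(n)
    if n=='scene': c=im[150:280,150:330];cv2.imwrite(f'pics/sc{t}.png',cv2.resize(c,None,fx=4,fy=4,interpolation=cv2.INTER_CUBIC)[...,::-1])
    P=cloud(n,d)
    for b in blobs(im,P,70,95,amin=40,dark=200):
        if 380<b[2][0]<760 and abs(b[2][1])<420: print(n,b[0],b[2],b[3],b[4],b[5],'rack',rack(b[2]))
E
python3 sc.py 1
```

```text
scene [237. 221.] [623.5  36.1] [193.6 263. ] 87.6 85.6 rack [41.8  1.9]
scene [104. 220.] [ 439.6 -348.1] [ 31.4 118.7] 10.4 78.2 rack [-129.3 -388.2]
scene [119. 275.] [ 695.9 -346.4] [30.4 69.7] 92.7 78.0 rack [ 126.8 -378. ]
scene [174. 274.] [ 756.3 -210.9] [ 6.7 63.1] 88.9 73.3 rack [ 182.7 -240.6]
scene [125. 291.] [ 745.7 -344. ] [31.5 76.5] 93.2 79.0 rack [ 176.5 -374. ]
side [293. 184.] [618.5  49.1] [197.6 244.9] 87.7 86.0 rack [36.3 14.7]
side [320. 200.] [625.9 -92.1] [ 11.9 102.5] 178.7 78.7 rack [  48.4 -126.2]
side [349. 265.] [ 434.2 -348.7] [ 33.  122.6] 9.2 79.3 rack [-134.7 -389. ]
```

View pics/sc1.png

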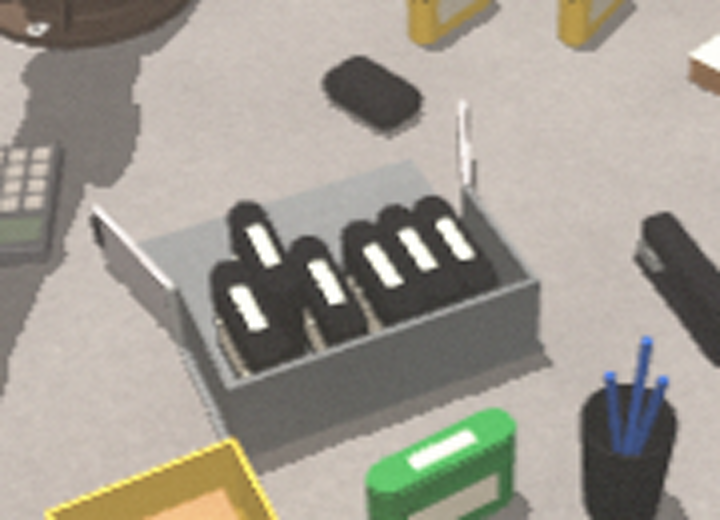

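The scene crop shows A flush with its neighbours, while B sticks out at (255,235) by about 60 mm. It was either knocked or drawn back, so I'll push it in again. First I'll take C.

```bash
python3 rk.py 404.9 -356.2 43 12.3 0;  python3 -m inch '[{"x":-0.005,"y":-0.022,"z":0.08,"yaw":0.01},{"x":0,"y":0,"z":0.12,"yaw":0},{"x":0,"y":0,"z":0.12,"yaw":0},{"x":0,"y":0,"z":0.09,"yaw":0},{"x":0,"y":0,"z":0,"yaw":0},{"x":0,"y":0,"z":0,"yaw":0}]' 1; python3 rk.py 404.9 -356.2 43 12.3 0
```

```text
t 23.52 tcp rack [-154.  -393.2] z 247.2 yaw rel 12.88 F [-0.9 -0.5  0.7]
shares [ 0.0038 -0.0248  0.5106] yaw 0.0129
clock: 24.28
eef_pos: [409.8, -359.2, 82.1]
tool_rot: [[-0.181, 0.984, 0.006], [0.983, 0.181, -0.021], [-0.022, 0.002, -1.0]]
force: [-0.2, -0.2, 0.6]
opening: 85.3
t 24.27 tcp rack [-158.7 -400.2] z 82.1 yaw rel 12.31 F [-0.2 -0.2  0.6]
shares [ 0.0116 -0.011   0.0976] yaw 0.0003
```

```bash
python3 -m inch '[{"x":0.011,"y":-0.009,"z":0.03,"yaw":0},{"x":0,"y":0,"z":0.05,"yaw":0},{"x":0,"y":0,"z":0.018,"yaw":0},{"x":0,"y":0,"z":0,"yaw":0}]' 1; python3 rk.py 404.9 -356.2 43 12.3 0; python3 -m inch '[{"x":0,"y":0,"z":0,"yaw":0},{"x":0,"y":0,"z":0,"yaw":0},{"x":0,"y":0,"z":0,"yaw":0},{"x":0,"y":0,"z":0,"yaw":0},{"x":0,"y":0,"z":0,"yaw":0},{"x":0,"y":0,"z":0,"yaw":0}]' -1;  python3 -m inch '[{"x":0,"y":0,"z":-0.1,"yaw":0},{"x":0,"y":0,"z":-0.12,"yaw":0},{"x":0,"y":0,"z":-0.12,"yaw":0},{"x":0,"y":0,"z":-0.05,"yaw":0.135},{"x":0,"y":0,"z":0,"yaw":0.135},{"x":0,"y":0,"z":0,"yaw":0}]'; python3 rk.py -105 0 190 0
```

```text
clock: 24.78
eef_pos: [407.6, -357.5, 45.5]
tool_rot: [[-0.18, 0.984, 0.012], [0.983, 0.18, -0.026], [-0.027, 0.007, -1.0]]
force: [-0.2, -0.1, -0.4]
opening: 85.3
t 24.77 tcp rack [-161.  -398.7] z 45.5 yaw rel 12.28 F [-0.2 -0.1 -0.4]
shares [ 0.0046 -0.0061  0.0061] yaw -0.0004
clock: 25.52
eef_pos: [408.3, -357.8, 47.3]
tool_rot: [[-0.18, 0.984, 0.014], [0.983, 0.18, -0.027], [-0.029, 0.009, -1.0]]
force: [-0.3, 1.1, -0.4]
opening: 31.2
clock: 26.28
eef_pos: [404.5, -353.1, 206.4]
tool_rot: [[0.036, 0.999, 0.01], [0.999, -0.036, -0.024], [-0.024, 0.011, -1.0]]
force: [-0.3, -0.7, -2.5]
opening: 31.3
t 26.27 tcp rack [-164.2 -394.3] z 206.4 yaw rel -0.17 F [-0.3 -0.7 -2.5]
shares [0.987  0.1446 0.019 ] yaw -0.0039
```

```bash
python3 -m inch '[{"x":0.14,"y":0,"z":0,"yaw":0},{"x":0.14,"y":0,"z":0,"yaw":0},{"x":0.14,"y":0,"z":0,"yaw":0},{"x":0.14,"y":0,"z":0,"yaw":0},{"x":0.14,"y":0,"z":0,"yaw":0},{"x":0.14,"y":0,"z":0,"yaw":0},{"x":0.14,"y":0,"z":0,"yaw":0},{"x":0,"y":0,"z":0,"yaw":0},{"x":0,"y":0,"z":0,"yaw":0}]'; python3 rk.py -105 0 190 0; python3 look.py 10
```

```text
clock: 27.4
eef_pos: [414.0, 49.2, 193.0]
tool_rot: [[0.013, 1.0, 0.006], [1.0, -0.013, -0.024], [-0.024, 0.006, -1.0]]
force: [-0.7, -0.5, -2.1]
opening: 31.3
t 27.4 tcp rack [-168.    8.] z 193.0 yaw rel 1.17 F [-0.7 -0.5 -2.1]
shares [-0.0231  0.157   0.009 ] yaw 0.0259
t 27.4 tcp [414.   49.2 193. ] tooly -0.73
(69, 84) [287. 326.] 73 [586.   84.4] [3.7 9.7] 109.8 76.5 [27. 25. 24.]
(69, 84) [348. 358.] 167 [633.7 161.4] [ 6.9 37.3] 178.3 81.4 [69. 71. 67.]
(69, 84) [147. 369.] 149 [655.5 -95.2] [ 6.9 36.5] 178.6 80.4 [62. 63. 61.]
(84, 95) [165. 349.] 315 [610.6 -63.6] [16.  58.1] 168.3 88.6 [41. 38. 39.]
row:
rack [ 32.2 -98.2] [16.  58.1] ang -9.8
```

View pics/w10.png

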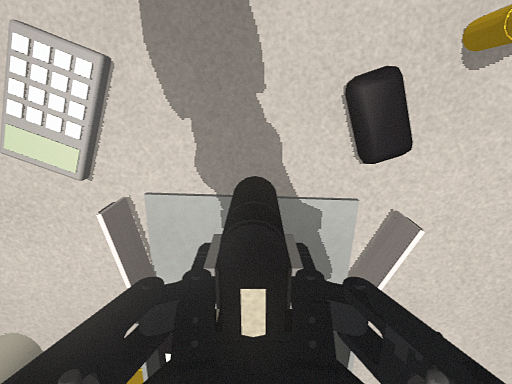

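Here I see case C held at (253,250), and the gripper hides the row. I'll find the middle gap from the scene camera's height map instead.

```bash
python3 - <<'E'
from h import *
from rk import rack,O,ex,ey
im,d=get_image('scene');P=cloud('scene',d)
z=P[...,2];Q=P[...,:2]-O;u=Q@ex;v=Q@ey-1.3
for lo in (15,35,55,75):
    k=(z>85)&(z<92)&(u>lo)&(u<lo+20)&(abs(v)<135)
    print(lo,np.histogram(v[k],bins=np.arange(-128,132,6))[0])
print(np.arange(-128,132,6))
for b in blobs(im,P,85,93,amin=60): print(b[0],b[2],b[3],b[4],'rack',rack(b[2])-[6,1.3])
E
```

```text
15 [0 0 0 3 7 8 6 7 6 2 8 6 8 9 5 7 7 8 7 4 0 0 3 5 8 5 8 2 7 6 8 5 5 6 6 5 6
 7 3 0 0 0 0]
35 [ 0  0  0  1  9  9 10  8  5  4  8  6  6  8  7  7  8  5  8  9  0  0  5  7
  8  7  7  4  5  9  7  6  8  3  8  8  5  7  4  0  0  0  0]
55 [ 0  0  0  3  8  8  9  7  6  0  0  5  5  2  5  7  9  9  8  5  0  0  5 10
  7  7  6  3  6  5  8  9  5  6  6 10  6  6  2  0  0  0  1]
75 [ 0  0  0  1  6  8  9  9  7  0  0  0  0  0  2  8  7  9  9  8  0  0  3  6
  9 11  6  7  9  6  7  9  6  7  6  6 10  4  4  0  0  0  1]
[-128 -122 -116 -110 -104  -98  -92  -86  -80  -74  -68  -62  -56  -50
  -44  -38  -32  -26  -20  -14   -8   -2    4   10   16   22   28   34
   40   46   52   58   64   70   76   82   88   94  100  106  112  118
  124  130]
[478. 133.] [ 653.9 1124.8] [ 16.7 152.9] 1.3 rack [  30.  1089.7]
[254. 214.] [651.3  89. ] [ 97.1 125.8] 176.7 rack [61.8 54.4]
[224. 217.] [617.4  -3.8] [ 62.  178.6] 177.5 rack [ 31.  -39.5]
[211. 227.] [645.4 -55.7] [ 30.7 117.2] 179.6 rack [ 60.7 -90.4]
[118. 274.] [ 694.6 -351.2] [26.  75.1] 103.0 rack [ 119.7 -384.1]
[127. 286.] [ 739.1 -334.8] [36.7 78.5] 120.0 rack [ 163.6 -366.3]
```

```bash
python3 -m inch '[{"x":-0.02,"y":0.075,"z":0.05,"yaw":0.026},{"x":0,"y":0.075,"z":0.09,"yaw":0},{"x":0,"y":0,"z":0.1,"yaw":0},{"x":0,"y":0,"z":0.06,"yaw":0},{"x":0,"y":0,"z":0.02,"yaw":0},{"x":0,"y":0,"z":0,"yaw":0},{"x":0,"y":0,"z":0,"yaw":0}]'; python3 rk.py -90 -0.5 59 0
```

```text
clock: 28.38
eef_pos: [479.3, 26.2, 63.4]
tool_rot: [[0.048, 0.999, 0.009], [0.998, -0.048, -0.027], [-0.027, 0.011, -1.0]]
force: [0.4, -0.1, -2.5]
opening: 31.0
t 28.38 tcp rack [-102.   -12.8] z 63.4 yaw rel -0.86 F [ 0.4 -0.1 -2.5]
shares [0.0315 0.0295 0.0105] yaw -0.0191
```

```bash
python3 -m inch '[{"x":0.03,"y":0,"z":0,"yaw":-0.019},{"x":0,"y":0.02,"z":0,"yaw":0},{"x":0,"y":0,"z":0,"yaw":0}]'; python3 rk.py -30 -0.5 60 0
```

```text
clock: 28.75
eef_pos: [490.1, 39.3, 65.3]
tool_rot: [[0.032, 0.999, 0.014], [0.999, -0.032, -0.027], [-0.026, 0.014, -1.0]]
force: [-0.7, 0.2, -2.6]
opening: 31.2
t 28.75 tcp rack [-91.7   0.7] z 65.3 yaw rel 0.09 F [-0.7  0.2 -2.6]
shares [-0.0028  0.1541  0.0156] yaw 0.0019
```

```bash
python3 -m inch '[{"x":-0.003,"y":0.025,"z":0.008,"yaw":0},{"x":0,"y":0.025,"z":0.006,"yaw":0},{"x":0,"y":0.025,"z":0.004,"yaw":0},{"x":0,"y":0.025,"z":0.003,"yaw":0},{"x":0,"y":0,"z":0,"yaw":0}]'; python3 rk.py -18 -0.5 57 0
```

```text
clock: 29.38
eef_pos: [525.6, 37.4, 55.2]
tool_rot: [[0.03, 1.0, -0.001], [0.999, -0.03, -0.028], [-0.028, 0.0, -1.0]]
force: [1.2, 0.6, 5.8]
opening: 31.1
t 29.38 tcp rack [-56.2  -0.1] z 55.2 yaw rel 0.2 F [1.2 0.6 5.8]
shares [-0.0015  0.0954 -0.0045] yaw 0.0045
```

```bash
python3 -m inch '[{"x":0,"y":0.025,"z":-0.004,"yaw":0},{"x":0,"y":0.025,"z":-0.002,"yaw":0},{"x":0,"y":0.025,"z":0,"yaw":0},{"x":0,"y":0.02,"z":0,"yaw":0},{"x":0,"y":0,"z":0,"yaw":0}]'; python3 rk.py -18 -0.5 57 0
```

```text
clock: 30.0
eef_pos: [561.8, 37.3, 56.0]
tool_rot: [[0.028, 1.0, -0.011], [0.999, -0.028, -0.028], [-0.029, -0.01, -1.0]]
force: [-2.4, 0.5, 2.6]
opening: 31.4
t 30.0 tcp rack [-20.   1.] z 56.0 yaw rel 0.28 F [-2.4  0.5  2.6]
shares [-0.0039  0.0049 -0.0024] yaw 0.0061
```

```bash
python3 -m inch '[{"x":0,"y":0.012,"z":0,"yaw":0},{"x":0,"y":0,"z":0,"yaw":0}]'; python3 -m inch '[{"x":0,"y":-0.004,"z":0,"yaw":0},{"x":0,"y":0,"z":0,"yaw":0},{"x":0,"y":0,"z":-0.05,"yaw":0},{"x":0,"y":0,"z":-0.06,"yaw":0},{"x":0,"y":0,"z":-0.1,"yaw":0},{"x":0,"y":-0.1,"z":0,"yaw":0},{"x":0,"y":-0.12,"z":0,"yaw":0},{"x":0,"y":0,"z":0,"yaw":0},{"x":0,"y":0,"z":0,"yaw":0}]' 0.05; python3 rk.py -75 0 43 0;python3 look.py 11; python3 sc.py 2
```

```text
clock: 30.25
eef_pos: [566.3, 37.1, 56.3]
tool_rot: [[0.028, 1.0, -0.013], [0.999, -0.028, -0.029], [-0.029, -0.012, -1.0]]
force: [-1.3, 0.3, 0.0]
opening: 31.6
clock: 31.38
eef_pos: [481.8, 40.2, 144.4]
tool_rot: [[0.032, 0.999, -0.003], [0.999, -0.032, -0.029], [-0.03, -0.002, -1.0]]
force: [1.1, 0.1, 0.5]
opening: 45.1
t 31.38 tcp rack [-100.     1.3] z 144.4 yaw rel 0.04 F [1.1 0.1 0.5]
shares [0.0043 0.0632 0.2534] yaw 0.0009
t 31.375 tcp [481.8  40.2 144.4] tooly -1.86
(69, 84) [179. 253.] 68 [525.2 -31.5] [ 1.9 14. ] 121.1 76.5 [43.  42.5 41. ]
(69, 84) [255. 264.] 301 [539.9  35.9] [14.2 31.1] 91.1 76.5 [28. 27. 27.]
(69, 84) [221. 314.] 394 [594.8   2.7] [17.7 37.9] 67.6 76.8 [25. 24. 24.]
(69, 84) [287. 316.] 345 [600.3  62.6] [15.5 38. ] 129.6 76.3 [21. 20. 20.]
(69, 84) [134. 373.] 257 [667.3 -95.5] [ 6.7 40.9] 177.9 78.8 [63. 63. 61.]
(69, 84) [377. 376.] 163 [670.8 159.3] [ 5.6 30.9] 177.6 77.4 [65. 66. 63.]
(84, 95) [173. 265.] 140 [529.9 -33. ] [ 6.9 20.2] 150.6 88.2 [52. 50. 51.]
(84, 95) [254. 302.] 2322 [569.3  35.5] [32.  72.8] 178.2 88.6 [34. 33. 33.]
(84, 95) [
[... 442 characters left out ...]
.6] ang -76.9
rack [  52.5 -102.2] [24.7 64.7] ang -7.0
rack [47.1 94.5] [24.8 67.2] ang 34.6
scene [237. 220.] [624.   36.4] [191.9 263.4] 87.6 85.7 rack [42.3  2.2]
scene [186. 270.] [ 755.6 -177.8] [  5.7 129.1] 89.6 73.0 rack [ 180.9 -207.5]
scene [120. 275.] [ 695.6 -345.3] [30.8 68.8] 90.1 78.3 rack [ 126.5 -376.9]
scene [125. 291.] [ 745.9 -342.8] [30.7 78.3] 93.8 79.0 rack [ 176.7 -372.7]
side [298. 187.] [619.2  35.6] [198.7 267.6] 88.0 86.4 rack [37.5  1.2]
side [359. 194.] [ 748.4 -158.3] [ 11.4 101.4] 88.9 74.8 rack [ 173.  -188.3]
side [409. 216.] [ 750.8 -348.2] [16.7 47.2] 85.8 79.0 rack [ 181.7 -378. ]
side [401. 225.] [ 695.  -354.4] [41. 79.] 113.6 79.4 rack [ 126.2 -386. ]
```

View pics/w11.png

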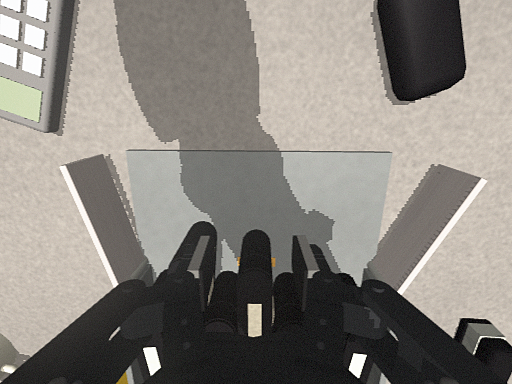

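Case C is at (255,240), upright between its neighbours, and B protrudes at (203,230). I'll push C home, then B.

```bash
python3 -m inch '[{"x":-0.001,"y":0.03,"z":0.1,"yaw":0},{"x":-0.001,"y":0,"z":0.1,"yaw":0},{"x":0,"y":0,"z":0.05,"yaw":0},{"x":0,"y":0,"z":0,"yaw":0},{"x":0,"y":0.03,"z":0,"yaw":0},{"x":0,"y":0.03,"z":0,"yaw":0},{"x":0,"y":0.03,"z":0,"yaw":0},{"x":0,"y":0.03,"z":0,"yaw":0},{"x":0,"y":0.03,"z":0,"yaw":0},{"x":0,"y":0.01,"z":0,"yaw":0},{"x":0,"y":0,"z":0,"yaw":0}]' -1; python3 rk.py -9 0 42 0
```

```text
clock: 32.9
eef_pos: [562.9, 33.9, 43.9]
tool_rot: [[0.035, 0.999, -0.01], [0.999, -0.035, -0.029], [-0.03, -0.009, -1.0]]
force: [-3.1, -0.5, -1.3]
opening: -0.1
t 32.9 tcp rack [-18.8  -2.3] z 43.9 yaw rel -0.11 F [-3.1 -0.5 -1.3]
shares [0.006  0.0244 0.0043] yaw -0.0025
```

```bash
python3 -m inch '[{"x":0.004,"y":0.015,"z":0,"yaw":0},{"x":0,"y":0.012,"z":0,"yaw":0},{"x":0,"y":0,"z":0,"yaw":0}]'; python3 rk.py -9 0 42 0; python3 -m inch '[{"x":0,"y":-0.08,"z":0,"yaw":0},{"x":0,"y":-0.06,"z":-0.1,"yaw":0},{"x":0,"y":-0.1,"z":-0.13,"yaw":0},{"x":-0.06,"y":0,"z":0,"yaw":0},{"x":-0.07,"y":0,"z":0,"yaw":0},{"x":0,"y":0,"z":0,"yaw":0},{"x":0,"y":0,"z":0,"yaw":0}]' -1;  python3 rk.py -100 -56 42 0; python3 look.py 12
```

```text
clock: 33.28
eef_pos: [575.5, 34.9, 44.7]
tool_rot: [[0.035, 0.999, -0.008], [0.999, -0.036, -0.029], [-0.03, -0.007, -1.0]]
force: [-1.5, 0.4, 0.7]
opening: -0.2
t 33.27 tcp rack [-6.1 -0.9] z 44.7 yaw rel -0.14 F [-1.5  0.4  0.7]
shares [ 0.0025 -0.0071  0.0068] yaw -0.0032
clock: 34.15
eef_pos: [483.9, -10.9, 142.0]
tool_rot: [[0.035, 0.999, 0.006], [0.999, -0.035, -0.028], [-0.028, 0.007, -1.0]]
force: [-0.3, 0.0, 0.5]
opening: -0.1
t 34.15 tcp rack [-96.2 -49.7] z 142.0 yaw rel -0.11 F [-0.3  0.   0.5]
shares [-0.0089 -0.0114  0.2504] yaw -0.0024
t 34.15 tcp [483.9 -10.9 142. ] tooly -2.01
(69, 84) [452. 297.] 101 [580.9 167.8] [ 9.8 10.5] 35.2 70.6 [225. 225. 213.]
(69, 84) [426. 315.] 1024 [590.3 138. ] [31.1 70.9] 66.0 77.7 [25.  23.5 24. ]
(84, 95) [252. 323.] 256 [591.7 -17.5] [10.1 35.6] 178.3 88.4 [24. 23. 24.]
(84, 95) [430. 329.] 504 [601.5 144.1] [16.9 35.7] 58.5 88.4 [30.  28.  29.5]
row:
rack [ 11.8 -52.7] [10.1 35.6] ang 0.2
rack [ 15.6 108.2] [16.9 33.4] ang 60.4
```

```bash
cat > row.py <<'E'
from h import *
from rk import rack,O,ex,ey
im,d=get_image('scene');P=cloud('scene',d)
z=P[...,2];Q=P[...,:2]-O;u=Q@ex-6;v=Q@ey-1.3
T=((z>85)&(z<92)&(u>-140)&(u<125)&(abs(v)<127))
# top view: 2 mm cells of case tops
H=np.zeros((128,130),np.uint8);H[((u[T]+140)/2).astype(int).clip(0,127),((v[T]+128)/2).astype(int).clip(0,129)]=255
H=cv2.morphologyEx(H,cv2.MORPH_CLOSE,np.ones((3,3)))
cv2.imwrite('pics/top.png',cv2.resize(H[::-1,::-1],None,fx=5,fy=5,interpolation=0))
for s in range(-120,121,6):
    k=T&(v>=s)&(v<s+6)
    if k.sum()>5: print((s,*np.percentile(u[k],[1,99]).round().astype(int)),end=' ')
print()
c=im[150:280,150:330];cv2.imwrite('pics/scz.png',cv2.resize(c,None,fx=4,fy=4,interpolation=cv2.INTER_CUBIC)[...,::-1])
E
python3 row.py
```

```text
(-120, np.int64(18), np.int64(63)) (-114, np.int64(11), np.int64(99)) (-108, np.int64(7), np.int64(117)) (-102, np.int64(4), np.int64(117)) (-96, np.int64(9), np.int64(118)) (-90, np.int64(20), np.int64(119)) (-84, np.int64(12), np.int64(116)) (-78, np.int64(-42), np.int64(55)) (-72, np.int64(-55), np.int64(58)) (-66, np.int64(-52), np.int64(55)) (-60, np.int64(-57), np.int64(51)) (-54, np.int64(-55), np.int64(107)) (-48, np.int64(-38), np.int64(117)) (-42, np.int64(8), np.int64(119)) (-36, np.int64(6), np.int64(121)) (-30, np.int64(5), np.int64(123)) (-24, np.int64(11), np.int64(113)) (-18, np.int64(17), np.int64(108)) (-12, np.int64(9), np.int64(116)) (-6, np.int64(6), np.int64(121)) (0, np.int64(7), np.int64(119)) (6, np.int64(7), np.int64(115)) (12, np.int64(16), np.int64(112)) (18, np.int64(38), np.int64(119)) (24, np.int64(22), np.int64(117)) (30, np.int64(11), np.int64(123)) (36, np.int64(7), np.int64(118)) (42, np.int64(11), np.int64(112)) (48, np.int64(13), np.int64(112)) (54, np.int64(20), np.int64(114)) (60, np.int64(8), np.int64(118)) (66, np.int64(5), np.int64(117)) (72, np.int64(6), np.int64(111)) (78, np.int64(9), np.int64(113)) (84, np.int64(11), np.int64(118)) (90, np.int64(13), np.int64(122)) (96, np.int64(9), np.int64(121)) (102, np.int64(8), np.int64(116)) (108, np.int64(10), np.int64(103)) (114, np.int64(13), np.int64(74))
```

View pics/scz.png

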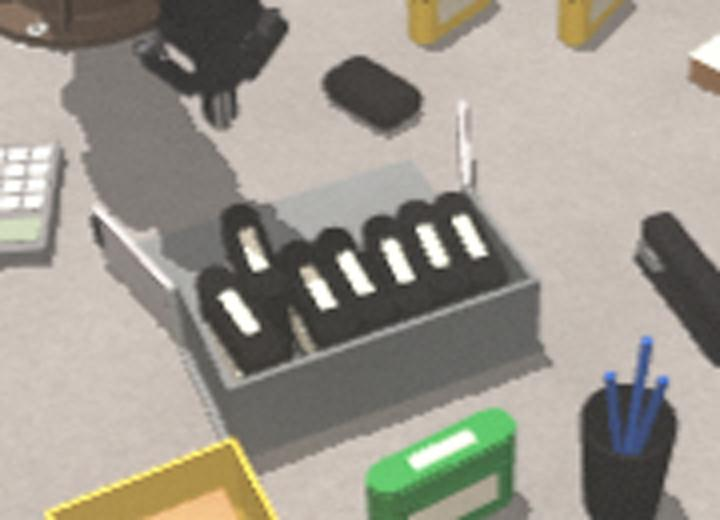

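C is home and flush. B still protrudes at (250,235) at rack y about -63, so I'll push there.

```bash
python3 -m inch '[{"x":-0.033,"y":-0.01,"z":0.05,"yaw":0},{"x":0,"y":0,"z":0.1,"yaw":0},{"x":0,"y":0,"z":0.1,"yaw":0},{"x":0,"y":0,"z":0,"yaw":0},{"x":0,"y":0.02,"z":0,"yaw":0}]' -1;  python3 rk.py -10 -63 42 0
```

```text
clock: 34.88
eef_pos: [490.3, -22.9, 41.2]
tool_rot: [[0.029, 1.0, 0.008], [0.999, -0.028, -0.026], [-0.026, 0.009, -1.0]]
force: [-0.2, -1.0, -0.0]
opening: 0.4
t 34.88 tcp rack [-89.4 -61.5] z 41.2 yaw rel 0.27 F [-0.2 -1.  -0. ]
shares [-4.800e-03  1.986e-01  1.000e-04] yaw 0.006
```

```bash
python3 -m inch '[{"x":-0.004,"y":0.03,"z":0,"yaw":0},{"x":0,"y":0.03,"z":0,"yaw":0},{"x":0,"y":0.03,"z":0,"yaw":0},{"x":0,"y":0.03,"z":0,"yaw":0},{"x":0,"y":0.03,"z":0,"yaw":0},{"x":0,"y":0.03,"z":0,"yaw":0},{"x":0,"y":0.01,"z":0,"yaw":0},{"x":0,"y":0,"z":0,"yaw":0}]' -1;  python3 rk.py -6 -63 42 0
```

```text
clock: 35.88
eef_pos: [573.2, -27.4, 45.1]
tool_rot: [[0.03, 0.999, 0.011], [0.999, -0.03, -0.027], [-0.027, 0.012, -1.0]]
force: [-3.2, -1.2, -0.9]
opening: -0.1
t 35.88 tcp rack [ -6.4 -63.3] z 45.1 yaw rel 0.2 F [-3.2 -1.2 -0.9]
shares [0.0009 0.0009 0.0076] yaw 0.0044
```

```bash
python3 -m inch '[{"x":0,"y":-0.05,"z":0,"yaw":0},{"x":0,"y":-0.1,"z":0,"yaw":0},{"x":0,"y":-0.05,"z":-0.13,"yaw":0},{"x":0,"y":-0.1,"z":-0.12,"yaw":0},{"x":0.12,"y":-0.05,"z":-0.1,"yaw":0},{"x":0.05,"y":0,"z":-0.06,"yaw":0},{"x":0,"y":0,"z":0,"yaw":0}]' -1; python3 rk.py; python3 row.py
```

```text
clock: 36.75
eef_pos: [434.1, 49.1, 208.0]
tool_rot: [[0.029, 0.999, 0.023], [0.999, -0.029, -0.025], [-0.024, 0.023, -0.999]]
force: [0.9, -0.4, -0.0]
opening: -0.2
t 36.75 tcp rack [-148.     8.6] z 208.0 yaw rel 0.25 F [ 0.9 -0.4 -0. ]
(-120, np.int64(15), np.int64(90)) (-114, np.int64(8), np.int64(111)) (-108, np.int64(7), np.int64(121)) (-102, np.int64(8), np.int64(119)) (-96, np.int64(11), np.int64(122)) (-90, np.int64(21), np.int64(120)) (-84, np.int64(28), np.int64(113)) (-78, np.int64(12), np.int64(116)) (-72, np.int64(6), np.int64(122)) (-66, np.int64(5), np.int64(120)) (-60, np.int64(7), np.int64(117)) (-54, np.int64(12), np.int64(111)) (-48, np.int64(13), np.int64(120)) (-42, np.int64(9), np.int64(119)) (-36, np.int64(10), np.int64(121)) (-30, np.int64(7), np.int64(120)) (-24, np.int64(12), np.int64(110)) (-18, np.int64(20), np.int64(114)) (-12, np.int64(13), np.int64(115)) (-6, np.int64(5), np.int64(119)) (0, np.int64(9), np.int64(120)) (6, np.int64(7), np.int64(112)) (12, np.int64(14), np.int64(114)) (18, np.int64(49), np.int64(116)) (24, np.int64(21), np.int64(123)) (30, np.int64(12), np.int64(122)) (36, np.int64(11), np.int64(119)) (42, np.int64(10), np.int64(111)) (48, np.int64(12), np.int64(110)) (54, np.int64(19), np.int64(120)) (60, np.int64(9), np.int64(120)) (66, np.int64(6), np.int64(114)) (72, np.int64(5), np.int64(115)) (78, np.int64(5), np.int64(114)) (84, np.int64(8), np.int64(121)) (90, np.int64(18), np.int64(120)) (96, np.int64(9), np.int64(121)) (102, np.int64(8), np.int64(116)) (108, np.int64(8), np.int64(102)) (114, np.int64(13), np.int64(64))
```

View pics/scz.png

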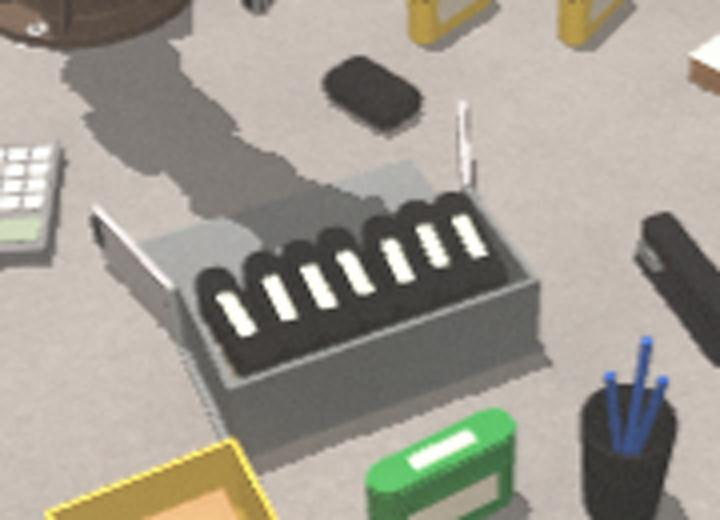

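The crop shows all seven cases standing in an even row, at (225,310) to (470,235) in the crop, with their rear ends within a few mm of each other. Now the left door, pushed from its outer side.

```bash
python3 -m inch '[{"x":0.137,"y":0.052,"z":0,"yaw":0},{"x":0.137,"y":0.052,"z":0,"yaw":0},{"x":0.137,"y":0.052,"z":0,"yaw":0},{"x":0.137,"y":0.052,"z":0,"yaw":0},{"x":0,"y":0,"z":0.1,"yaw":0},{"x":0,"y":0,"z":0.1,"yaw":0},{"x":0,"y":0,"z":0,"yaw":0}]' -1; python3 rk.py -70 222 40 0; python3 - <<'E'
import numpy as np
for s in(1,-1):
    for t in(2.2,1.9,1.57,1.2,.9,.6,.3,.1,0):
        d=np.array([-np.sin(t),-np.cos(t)]);n=np.array([-np.cos(t),np.sin(t)])
        p=np.array([-5,133])+108*d+14*n;print(s,t,p.round(1)*[1,s])
E
```

```text
clock: 37.67
eef_pos: [529.8, 258.7, 109.6]
tool_rot: [[0.042, 0.999, 0.012], [0.999, -0.041, -0.033], [-0.032, 0.014, -0.999]]
force: [-0.8, -0.5, -0.1]
opening: 0.2
t 37.67 tcp rack [-59.2 221.2] z 109.6 yaw rel -0.47 F [-0.8 -0.5 -0.1]
shares [ 0.0072 -0.0293  0.1736] yaw -0.0105
1 2.2 [-84.1 207.9]
1 1.9 [-102.7  181.2]
1 1.57 [-113.   146.9]
1 1.2 [-110.7  106.9]
1 0.9 [-98.3  76.8]
1 0.6 [-77.5  51.8]
1 0.3 [-50.3  34. ]
1 0.1 [-29.7  26.9]
1 0 [-19.  25.]
-1 2.2 [ -84.1 -207.9]
-1 1.9 [-102.7 -181.2]
-1 1.57 [-113.  -146.9]
-1 1.2 [-110.7 -106.9]
-1 0.9 [-98.3 -76.8]
-1 0.6 [-77.5 -51.8]
-1 0.3 [-50.3 -34. ]
-1 0.1 [-29.7 -26.9]
-1 0 [-19. -25.]
```

```bash
python3 -m inch '[{"x":0.005,"y":-0.02,"z":0.09,"yaw":0},{"x":0,"y":0,"z":0.085,"yaw":0},{"x":0,"y":0,"z":0,"yaw":0},{"x":-0.033,"y":-0.033,"z":0,"yaw":0},{"x":-0.067,"y":-0.047,"z":0,"yaw":0},{"x":-0.086,"y":-0.026,"z":0,"yaw":0},{"x":-0.05,"y":0.003,"z":0,"yaw":0},{"x":-0.05,"y":0.003,"z":0,"yaw":0},{"x":0,"y":0,"z":0,"yaw":0}]' -1; python3 rk.py -98 77 40 0
```

```text
clock: 38.8
eef_pos: [486.6, 144.0, 55.4]
tool_rot: [[0.048, 0.998, 0.031], [0.999, -0.047, -0.027], [-0.026, 0.032, -0.999]]
force: [0.5, 0.2, 0.4]
opening: 0.2
t 38.8 tcp rack [-98.6 105.2] z 55.4 yaw rel -0.78 F [0.5 0.2 0.4]
shares [-0.0695  0.0013  0.0403] yaw -0.0174
```

```bash
python3 -m inch '[{"x":0,"y":0,"z":0.03,"yaw":-0.01},{"x":-0.04,"y":0.012,"z":0.004,"yaw":0},{"x":-0.035,"y":0.015,"z":0.004,"yaw":0},{"x":-0.03,"y":0.022,"z":0.002,"yaw":0},{"x":-0.03,"y":0.026,"z":0.002,"yaw":0},{"x":0,"y":0,"z":0,"yaw":0}]' -1; python3 rk.py -45 34 42 0;python3 rk.py -17 25 42 0
```

```text
clock: 39.55
eef_pos: [518.9, 86.9, 41.4]
tool_rot: [[0.038, 0.999, 0.033], [0.999, -0.038, -0.025], [-0.024, 0.034, -0.999]]
force: [-0.0, -0.0, -0.1]
opening: -0.0
t 39.55 tcp rack [-64.5  49.2] z 41.4 yaw rel -0.25 F [-0.  -0.  -0.1]
shares [-0.0378  0.0489  0.0011] yaw -0.0056
t 39.55 tcp rack [-64.5  49.2] z 41.4 yaw rel -0.25 F [-0.  -0.  -0.1]
shares [-0.0599  0.1189  0.004 ] yaw -0.0056
```

```bash
python3 -m inch '[{"x":-0.025,"y":0.026,"z":0,"yaw":0},{"x":-0.015,"y":0.026,"z":0,"yaw":0},{"x":-0.01,"y":0.025,"z":0,"yaw":0},{"x":-0.005,"y":0.02,"z":0,"yaw":0},{"x":0,"y":0.02,"z":0,"yaw":0},{"x":0,"y":0,"z":0,"yaw":0}]' -1; python3 rk.py -15 25 42 0; python3 row.py >/dev/null
```

```text
clock: 40.3
eef_pos: [564.5, 62.5, 42.7]
tool_rot: [[0.037, 0.999, 0.027], [0.999, -0.036, -0.026], [-0.025, 0.027, -0.999]]
force: [-3.7, 0.5, 2.5]
opening: -0.1
t 40.3 tcp rack [-18.   26.3] z 42.7 yaw rel -0.15 F [-3.7  0.5  2.5]
shares [-0.0032  0.0076  0.002 ] yaw -0.0034
```

View pics/scz.png

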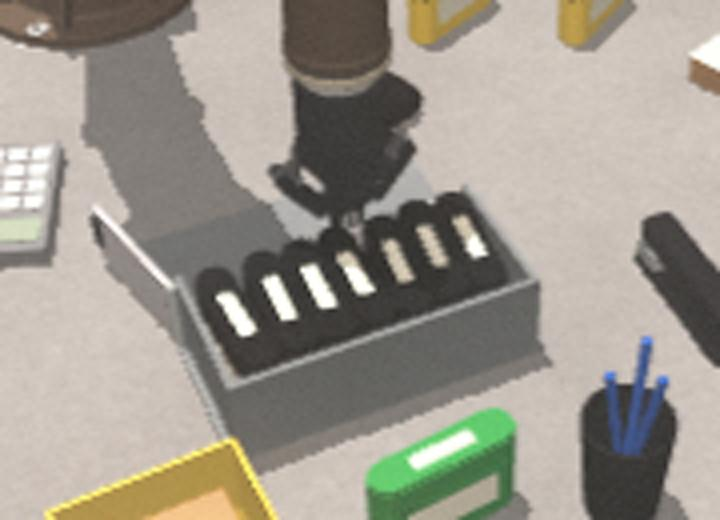

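The left leaf is gone from its open place at (463,140) and is now behind the row. The contact force is 3.7 N, so I'll press a little further to engage the catch, then back off and check.

```bash
python3 -m inch '[{"x":0,"y":0.015,"z":0,"yaw":0},{"x":0,"y":0.02,"z":0,"yaw":0},{"x":0,"y":0.02,"z":0,"yaw":0}]' -1; python3 rk.py; python3 -m inch '[{"x":0,"y":-0.06,"z":0,"yaw":0},{"x":0,"y":-0.13,"z":0,"yaw":0},{"x":0,"y":-0.08,"z":-0.12,"yaw":0},{"x":0,"y":-0.08,"z":-0.13,"yaw":0},{"x":0,"y":-0.06,"z":-0.13,"yaw":0},{"x":0,"y":0,"z":0,"yaw":0},{"x":0,"y":0,"z":0,"yaw":0}]' -1
cat > door.py <<'E'
from h import *
from rk import O,ex,ey
o=telemetry.get_obs();im,d=get_image('wrist');P=cloud('wrist',d,o);cv2.imwrite('pics/wd.png',im[...,::-1])
z=P[...,2];Q=P[...,:2]-O;u=Q@ex;v=Q@ey
print('t',o['clock'])
for s,n in((1,'left'),(-1,'right')):
    k=(z>50)&(z<71)&(v*s>2)&(v*s<205)&(u>-140)&(u<6)
    if n: 
        for lo in range(0,205,20):
            kk=k&(v*s>=lo)&(v*s<lo+20)
            if kk.sum()>8: print(n,lo,kk.sum(),np.percentile(u[kk],[2,50,98]).round(1))
E
python3 rk.py; python3 door.py
```

```text
clock: 40.72
eef_pos: [564.8, 62.3, 40.7]
tool_rot: [[0.03, 0.999, -0.012], [0.999, -0.031, -0.035], [-0.036, -0.011, -0.999]]
force: [-32.0, 0.1, 25.6]
opening: -0.2
t 40.73 tcp rack [-17.8  26.1] z 40.7 yaw rel 0.15 F [-32.    0.1  25.6]
clock: 41.6
eef_pos: [402.2, 74.0, 199.6]
tool_rot: [[0.028, 1.0, -0.003], [0.999, -0.028, -0.035], [-0.035, -0.002, -0.999]]
force: [-0.2, -0.3, -0.3]
opening: -0.1
t 41.6 tcp rack [-180.7   32.4] z 199.6 yaw rel 0.27 F [-0.2 -0.3 -0.3]
t 41.6
left 20 114 [-8.9 -7.7 -2.1]
left 120 62 [-9.2 -7.1 -0.6]
right 120 309 [-46.7 -29.3 -12.9]
right 140 1043 [-130.7  -89.5  -41.9]
right 160 66 [-132.5 -130.2 -113.7]
```

The left leaf's face lies flat at rack x −7.7, so it is shut. Now the right door, mirrored, and with a gentler final press.

```bash
python3 -m inch '[{"x":-0.127,"y":0.06,"z":0,"yaw":0},{"x":-0.127,"y":0.06,"z":0,"yaw":0},{"x":-0.127,"y":0.06,"z":0,"yaw":0},{"x":-0.127,"y":0.06,"z":0,"yaw":0},{"x":-0.127,"y":0.06,"z":0,"yaw":0},{"x":0,"y":0,"z":0.1,"yaw":0},{"x":0,"y":0,"z":0.1,"yaw":0},{"x":0,"y":0,"z":0,"yaw":0}]' -1; python3 rk.py -78 -215 42 0
```

```text
clock: 42.65
eef_pos: [520.1, -195.2, 114.6]
tool_rot: [[0.025, 1.0, -0.014], [0.999, -0.026, -0.03], [-0.031, -0.014, -0.999]]
force: [0.7, 0.6, 0.3]
opening: 0.1
t 42.65 tcp rack [ -54.  -232.7] z 114.6 yaw rel 0.42 F [0.7 0.6 0.3]
shares [ 0.0502 -0.0573  0.1808] yaw 0.0092
```

```bash
python3 -m inch '[{"x":0,"y":-0.02,"z":0.09,"yaw":0},{"x":0,"y":-0.01,"z":0.09,"yaw":0},{"x":0,"y":0,"z":0,"yaw":0},{"x":0.04,"y":-0.05,"z":0,"yaw":0},{"x":0.067,"y":-0.047,"z":0.006,"yaw":0},{"x":0.086,"y":-0.03,"z":0.006,"yaw":0},{"x":0.05,"y":0,"z":0.006,"yaw":0},{"x":0.05,"y":0,"z":0.006,"yaw":0},{"x":0,"y":0,"z":0,"yaw":0}]' -1; python3 rk.py -98 -77 42 0
```

```text
clock: 43.78
eef_pos: [471.3, -75.2, 42.0]
tool_rot: [[0.023, 1.0, 0.004], [0.999, -0.023, -0.035], [-0.034, 0.005, -0.999]]
force: [-0.6, -0.4, -0.2]
opening: 0.1
t 43.77 tcp rack [-106.7 -114.4] z 42.0 yaw rel 0.61 F [-0.6 -0.4 -0.2]
shares [ 0.0931  0.0228 -0.0031] yaw 0.0135
```

```bash
python3 -m inch '[{"x":0.045,"y":0.01,"z":0,"yaw":0.01},{"x":0.045,"y":0.015,"z":0,"yaw":0},{"x":0.035,"y":0.022,"z":0,"yaw":0},{"x":0.03,"y":0.026,"z":0,"yaw":0},{"x":0.025,"y":0.03,"z":0,"yaw":0},{"x":0,"y":0,"z":0,"yaw":0}]' -1; python3 rk.py -30 -27 42 0
```

```text
clock: 44.52
eef_pos: [521.1, -4.2, 43.2]
tool_rot: [[0.033, 0.999, 0.009], [0.999, -0.033, -0.037], [-0.037, 0.01, -0.999]]
force: [-0.2, -0.2, 0.2]
opening: -0.1
t 44.52 tcp rack [-59.3 -41.8] z 43.2 yaw rel 0.01 F [-0.2 -0.2  0.2]
shares [0.0371 0.0732 0.0025] yaw 0.0003
```

```bash
python3 -m inch '[{"x":0.018,"y":0.026,"z":0,"yaw":0},{"x":0.014,"y":0.026,"z":0,"yaw":0},{"x":0.005,"y":0.02,"z":0,"yaw":0},{"x":0,"y":0.018,"z":0,"yaw":0},{"x":0,"y":0.012,"z":0,"yaw":0},{"x":0,"y":0,"z":0,"yaw":0}]' -1; python3 rk.py -18 -25 42 0
```

```text
clock: 45.28
eef_pos: [562.6, 9.3, 42.0]
tool_rot: [[0.034, 0.999, 0.003], [0.999, -0.034, -0.038], [-0.038, 0.005, -0.999]]
force: [-2.6, 0.5, 2.0]
opening: 0.1
t 45.27 tcp rack [-18.3 -26.9] z 42.0 yaw rel -0.03 F [-2.6  0.5  2. ]
shares [ 0.0047  0.0007 -0.0001] yaw -0.0007
```

```bash
python3 -m inch '[{"x":0,"y":0.012,"z":0,"yaw":0},{"x":0,"y":0.01,"z":0,"yaw":0}]' -1; python3 rk.py; python3 -m inch '[{"x":0,"y":-0.06,"z":0,"yaw":0},{"x":0,"y":-0.13,"z":0,"yaw":0},{"x":0,"y":-0.08,"z":-0.12,"yaw":0},{"x":0,"y":-0.08,"z":-0.13,"yaw":0},{"x":0,"y":-0.06,"z":-0.13,"yaw":0},{"x":0,"y":0,"z":0,"yaw":0},{"x":0,"y":0,"z":0,"yaw":0}]' -1;python3 door.py; python3 row.py
```

```text
clock: 45.52
eef_pos: [562.6, 9.2, 41.2]
tool_rot: [[0.032, 0.999, -0.012], [0.999, -0.033, -0.041], [-0.041, -0.011, -0.999]]
force: [-16.6, 1.8, 13.5]
opening: 0.0
t 45.52 tcp rack [-18.3 -27.1] z 41.2 yaw rel 0.02 F [-16.6   1.8  13.5]
clock: 46.4
eef_pos: [399.1, 19.8, 199.6]
tool_rot: [[0.035, 0.999, -0.003], [0.999, -0.035, -0.042], [-0.042, -0.002, -0.999]]
force: [-0.6, 0.1, -0.4]
opening: -0.1
t 46.4
left 60 62 [-8.7 -7.2  2.6]
right 20 123 [-9.1 -7.7  5.8]
right 120 28 [-7.9 -3.6 -0.1]
(-120, np.int64(15), np.int64(88)) (-114, np.int64(11), np.int64(114)) (-108, np.int64(8), np.int64(114)) (-102, np.int64(7), np.int64(119)) (-96, np.int64(9), np.int64(123)) (-90, np.int64(15), np.int64(115)) (-84, np.int64(28), np.int64(112)) (-78, np.int64(12), np.int64(115)) (-72, np.int64(5), np.int64(119)) (-66, np.int64(5), np.int64(118)) (-60, np.int64(8), np.int64(118)) (-54, np.int64(10), np.int64(111)) (-48, np.int64(16), np.int64(118)) (-42, np.int64(7), np.int64(120)) (-36, np.int64(14), np.int64(122)) (-30, np.int64(5), np.int64(121)) (-24, np.int64(10), np.int64(115)) (-18, np.int64(16), np.int64(110)) (-12, np.int64(12), np.int64(117)) (-6, np.int64(6), np.int64(118)) (0, np.int64(4), np.int64(116)) (6, np.int64(9), np.int64(114)) (12, np.int64(14), np.int64(110)) (18, np.int64(52), np.int64(117)) (24, np.int64(19), np.int64(123)) (30, np.int64(15), np.int64(120)) (36, np.int64(10), np.int64(118)) (42, np.int64(9), np.int64(110)) (48, np.int64(13), np.int64(112)) (54, np.int64(19), np.int64(116)) (60, np.int64(9), np.int64(118)) (66, np.int64(7), np.int64(117)) (72, np.int64(6), np.int64(110)) (78, np.int64(5), np.int64(114)) (84, np.int64(8), np.int64(123)) (90, np.int64(16), np.int64(120)) (96, np.int64(12), np.int64(122)) (102, np.int64(6), np.int64(118)) (108, np.int64(11), np.int64(108)) (114, np.int64(13), np.int64(73))
```

View pics/wd.png

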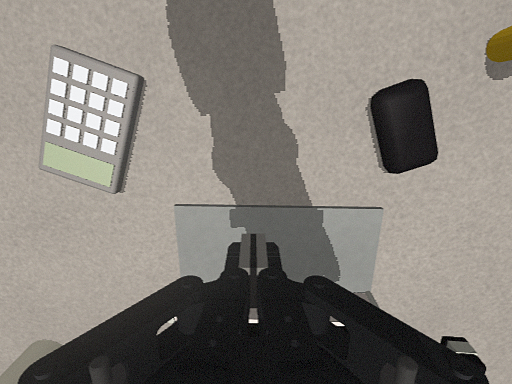

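View pics/scz.png

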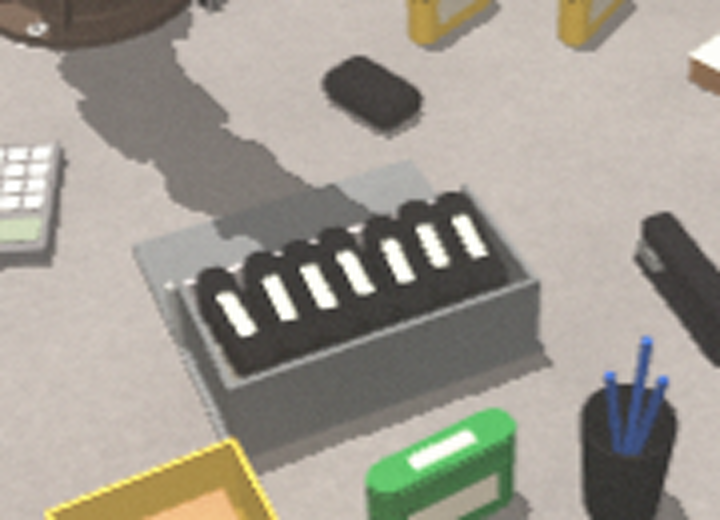

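Both leaves lie shut behind the row with the robot clear, and the seven cases form an even row at (225,310) to (470,235). I'll compare the bystanders with their starting positions, then hand in.

```bash
python3 - <<'E'
from h import *
from rig import robot
a=cv2.imread('pics/scene0.png')[...,::-1];da=np.load('pics/scene0.npy');b,db=get_image('scene')
f=lambda im,d:[(x[0],x[2]) for x in blobs(im,cloud('scene',d),15,60)+blobs(im,cloud('scene',d),82,95)]
A,B=f(a,da),f(b,db)
for n,p in dict(mouse=(358,187),calc=(340,-184),stapler=(740,302),clip=(496,520),tape=(281,-351),mug=(720,-345)).items():
    g=lambda L:min(L,key=lambda q:np.hypot(*(q[1]-p)))[1]
    print(n,g(A),g(B))
robot.sign_off()
E
```

```text
mouse [358.2 186.9] [358.3 185.9]
calc [ 339.6 -183.8] [ 339.6 -183.9]
stapler [739.8 302.5] [738.7 302.2]
clip [495.7 520.4] [495.5 521.4]
tape [ 281.1 -350.7] [ 280.2 -350.6]
mug [ 720.5 -345.3] [ 721.3 -345.7]
the job is handed in; nothing more can be done
```

I filed the three loose black cases into the row's three inner gaps and pushed each one home with shut fingers. I then shut both doors and handed the job in at about 46 s; no verdict was reported.

- **Row:** The last scene picture shows all seven cases upright, square and level. Their ends lie at about 5 to 122 mm in the rack, which puts the centres near 63 mm.
- **Doors:** Each leaf was measured flat, its face about 8 mm in front of the row, after the arm had backed off. I measured the free edges only, not the hinge angles.
- **Bystanders:** All six are within about 1 mm of where they started.

- **Case B came back out:** The case I filed second stuck out of the row by about 60 mm after I had pushed it home. It was either knocked or drawn back as I retreated, and I could not tell which. I pushed it in again after the third case, and it stayed.
- **Hard press on the left door:** My last push on the left door reached 32 N along its line and 26 N upward at the wrist, about 41 N combined, through the fingertips. That is far below the 120 N wrist limit. It is just past 40 N, but I took that limit to cover only the arm and the gripper's body. I pressed the right door more gently, at about 17 N along its line.

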